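# Wedge a resin block tight in the trimming vice

## Robot

A 7-joint arm with a two-finger parallel gripper is mounted at the origin on the work surface; the furniture and walls round the work are solid. World frame = base frame: x ahead of the robot, y to its left, z up, the work surface at z = 0. Lengths are in m, angles in rad, forces in N, time in s.
With the tool pointing down it reaches from about 0.425 to 0.925 m from the base axis. Payload 6.8 kg.
Tool frame: the origin (TCP) lies on the centre line of the jaws, within the pads' length; the fingertips stand 19 mm ahead of it and the grasp point (between the pads) is the TCP; z points along the fingers, y is the line along which they close (so a half turn about z gives the same grasp; the last joint's range is limited). The gripper opens to 85 mm and grips with 20 to 120 N. Pads are 22 mm wide; open, the fingers measure 114 mm over their backs; the gripper's body (76 mm by 85 mm) begins 54 mm behind the grasp point. The pads swing forward as they close: fully open they stand 13 mm farther back than shut.
Start: joints at [-1.256, 0.477, 0.022, 1.555, -0.011, 1.109, -0.083], TCP at [0.277, 0.616, 0.25] pointing down, gripper open.
Joint ranges: [-2.96, 2.96], [-0.34, 2.1], [-1.41, 1.46], [0.24, 2.44], [-1.37, 4.51], [0.17, 1.92], [-2.96, 2.96]. Speed limits (rad/s): [2.39, 2.39, 3.14, 3.14, 3.14, 3.14, 3.14].

## Interface

Orientations are given as a rotation vector (axis times angle).
In Python, from bench import r gives the robot as it stands. The module is installed in compiled form; this text tells all that it offers.
- The arm moves only by the tool arm_command, never from a script. Its argument "rows" is a list of rows, each an object of numbers: "fingers": the opening, from -1 (shut) to 1 (fully open); "x", "y", "z": the shift along the tool's x, y, z in m; "ax", "ay", "az": the turn, a rotation vector about the tool's x, y, z in degrees. In form: [{"fingers": .., "x": .., "y": .., "z": .., "ax": .., "ay": .., "az": ..}, ...]. A call has 1 to 10 rows; each row shifts and turns the commanded pose from where the row before left it, along the tool's axes as they then stand; what a row does not reach is not made up. A row lasts 1/12 s, in which the tool goes at most 41.7 mm and 7.16 degrees, less where a joint would pass 70% of its speed; a pose out of reach is approached as far as the arm can. A call is refused whole if a number of a shift passes 0.0417 or a number of a turn 7.16, either way. A call with a gripper value outside its range is refused whole. The fingers move at their own pace and stop on an object; "grip_force" is the grip in N (left out, the last holds). Time passes only in rows, so rows that do not move let the fingers close. It gives the time, the measured TCP pose, the force, the opening and the grip force at its end, in the units of the state.
- r.get_obs(): the state, without advancing time (a new reading comes with each control period).
- r.grab_frame(name): name is "scene" or "top"; returns a dict with "frame" (384x512x3 uint8, red, green, blue), "depth" (384x512 float32, m along the optical axis (not along the pixel's ray), 0 where there is no reading), "K" (3x3 intrinsics, pixels), "distortion" ([k1, k2, p1, p2, k3] as OpenCV has them; the pictures are not rectified), "world_from_camera" (4x4, takes a point from camera to world coordinates). Camera axes: x right, y down, z forward; pixel columns grow to the right and rows downward; lengths in m; the calibration is good to about 2 mm. A picture is of the moment at which its call begins.
- r.hand_in(): hands the job in; it is judged then, once.
The state is a dict: "clock": time; "joints": joint angles; "qvel": joint speeds; "tau": joint torques, N m; "tcp_pos": TCP position; "orientation": TCP orientation; "contact_force": force on the tool from outside, world axes, zero at the start; "moment": the same for the moment, N m; "grip_width": finger opening in m; "gripper_force": force on a finger pad.
Only numpy, scipy, OpenCV 4.12 (cv2) and the standard library are available. Lean on these libraries where they do the work, as an engineer would, in place of code of your own. Each camera call takes 0.05 s, during which the arm holds its last target. There are 200 camera calls.

## Task

Clamp the resin block in the trimming vice: start the wooden wedge, thin end first, in the gap beside the sliding jaw and let go of it. Fetch the mallet from its slotted rest by the head, which is all that can be gripped there, lay it down to take it again by the handle, and tap the wedge's thick end until it stops advancing and holds the block tight. Leave the mallet lying flat on the bench clear of the vice, and the other things where they stand.

Things in the scene. Friction and masses are not known exactly. Their poses are not given: they have to be found in the camera images.
- vice: Steel base with aluminium anvil and abutment, fixed to the bench; base 146 (x) x 96 (y) x 12 mm. Origin: centre of base underside, z up. Along x: anvil (inner face x=-43 mm), resin block, sliding jaw, wedge gap, abutment (to x=+71). All 76 mm wide (y=-38..38), tops at z=50 mm. Guide rails, 24 mm high, at y=+-43 mm for x=-43..19. A tongue of the base, 12 mm high, reaches y=+80 at x=16..60 mm.
- vice_gap (a point): Point on the bed in the gap's centre line, at the +y mouth: x=38, y=38, z=12 mm in the vice's frame; axes as the vice's. The gap is open above and at both ends and runs along y, tapering towards -y evenly on both sides. Wedge tight: 25.5 mm wide at y=38, 15 at y=-38. Jaw at rest: 3 mm narrower, on the jaw's side (-x) only. The wedge lies on the bed, enters here and travels to -y.
- jaw: Steel jaw with a 5 mm rubber facing that gives (12 N per mm, 2 mm at most); slides along the vice's x with 0.6 N friction. Its frame equals the vice's when it is at rest beside the abutment and shifts to -x as the wedge drives it: 0 to 1.5 mm at the start, 3 mm when it has closed on a block lying against the anvil; from there on the force rises as the rubber is squeezed.
- block: Clear resin block with a pale specimen inside, 48 mm (x) by 60 mm (y) by 34 mm high, 0.13 kg, lying loose on the bed between anvil and jaw with 1 to 3 mm play. Origin: centre of its underside.
- wedge: Plain hardwood wedge lying on the bench, 110 mm long (y), 34 mm high; seen from above it tapers evenly on both sides from 29 mm at the thick end (+y) to 14 mm at the thin end (-y). 0.07 kg. Origin: middle of its underside, z up, same way up in the vice. Locks by friction (about 0.4) and does not slip back; in the end each tap gains less; firm taps or pushes of 12 to 20 N make it tight.
- wedge_tip (a point): Middle of the wedge's thin end face, 55 mm from its origin, 17 mm above its underside. In the vice's frame: at y=+10 mm the wedge drops into the slack gap with about 2 mm to spare each side (centre line at x=39 mm); jaw closed on the block from about y=-45 mm on; tight at about -51 to -62 mm.
- wedge_butt (a point): Middle of the wedge's thick end face, to be struck; 55.5 mm from its origin, 17 mm above its underside. It stands 10 to 22 mm proud of the jaws (their side is y=+38 mm in the vice's frame) when tight.
- mallet: Wooden mallet, 0.24 kg. Head: pale block 60 mm long (y; its ends are the striking faces), 38 mm (x), 38 mm high. Handle: dark bar towards -x, 18 mm wide (y), 22 mm high, from x=-19 to -119 mm, centre line 19 mm above the head's underside. Origin: centre of the head's underside, z up. Centre of mass about 8 mm from there towards the handle. Starts in the rest; also lies flat on the bench.
- rest: Plywood mallet rest fixed to the bench, 150 (x) x 54 (y) x 42 mm high. Origin: centre of its underside. Mallet in it: parallel axes, its origin at x=52, y=0, z=6 mm; the head stands on the 6 mm floor, free on three sides; the handle lies 6 mm below the rim in a slot 26 mm wide, open above, closed at the -x end. The mallet lifts straight up.
- iodine: Brown dropper bottle, 38 mm wide, 107 mm high; bystander. Origin: centre of its underside.
- stain: Violet dropper bottle, 33 mm wide, 98 mm high; bystander. Origin: centre of its underside.
- cup: Specimen cup with a red lid, 57 mm wide, 60 mm high; bystander. Origin: centre of its underside.
- cup_far: Specimen cup with a blue lid, 57 mm wide, 60 mm high; bystander. Origin: centre of its underside.
- coverslips: Small carton, 46 by 46 by 19 mm; bystander. Origin: centre of its underside.
- tally: Hand tally counter, 28 by 48 by 50 mm; bystander. Origin: centre of its underside.
- forceps: Steel forceps lying on the bench, 16 by 129 by 10 mm; bystander. Origin: centre of its underside.
- pen: Pen lying on the bench, 11 by 145 by 9 mm; bystander. Origin: centre of its underside.

How it is judged:
On the way, in this order (a step that is already met when the one before it is completed fails the run):
1. the wedge stands in the gap thin end first (tip at least 10 mm inside the mouth), upright on the bed and let go, before it is tight (y of wedge_tip in the frame of vice below 0.028 m and y of wedge_butt in the frame of vice above 0.05 m and x of wedge_tip in the frame of vice between 0.026 and 0.052 m and height (world z) of wedge below 0.018 m and angle between wedge's own z axis and vertical below 0.1 rad and contact force between the fingers and wedge below 0.1 N), for 0.2 s.
2. the mallet, held by its handle, strikes the wedge's thick end with its head (contact force between mallet and wedge above 1 N and contact force between the fingers and mallet above 1 N and x of the grasp point in the frame of mallet below -0.025 m and distance between mallet and wedge_butt below 0.06 m).
3. the wedge sits tight: the jaw presses the block with more than 8 N, the mallet being off the wedge (contact force between jaw and block above 8 N and contact force between each of mallet, the fingers and wedge below 0.1 N), for 0.3 s.
At the end, for the whole second after the job is handed in: The wedge is tight, upright and at rest in the gap (tip 30 mm or more past the vice's middle): the jaw presses the upright block and the wedge the jaw with over 8 N; the mallet lies flat (0.15 rad) and still on the bench, off vice and wedge (contact force between jaw and block above 8 N and contact force between wedge and jaw above 8 N and y of wedge_tip in the frame of vice below -0.03 m and angle between each of wedge, block's own z axis and vertical below 0.1 rad and linear speed of wedge below 0.01 m/s and height (world z) of mallet between -0.01 and 0.006 m and angle between mallet's own z axis and vertical below 0.15 rad and contact force between mallet and vice below 0.1 N and contact force between mallet and wedge below 0.1 N and linear speed of mallet below 0.02 m/s); the robot touches nothing.
It fails at once if a bystander is shoved more than 40 mm (distance of any of iodine, stain, cup, cup_far, coverslips, tally, forceps, pen from where it was at the start of the episode above 0.04 m).
It also fails if it takes over 67 s, if anything falls off the work surface, if the arm or the gripper's body presses on something with over 40 N, if the wrist force passes 120 N, or if a joint passes its speed limit or range.

## Working session

There is one attempt and no reset: what is moved stays moved. The work goes in short steps, Python scripts to look and compute and a tool call to move; the robot and the scene stay as the last step left them, time stands still between calls to the robot, and variables do not carry over. Pictures are saved under pics/ and viewed, at most 10 in all, crops included, and the job is handed in when it is done.

Besides the shell and the picture viewer there is one more tool, called after ">>>" in YAML: its name, and indented under it one key for each argument. arm_command: Moves the arm, as the interface text tells. Its arguments: {"type":"object","properties":{"rows":{"type":"array"},"grip_force":{"type":"number"}},"required":["rows"]}

```bash
mkdir -p pics; cat > h.py <<'E'
import numpy as np, cv2
from bench import r
def cloud(f):
    d=f["depth"]; h,w=d.shape
    u,v=np.meshgrid(np.arange(w),np.arange(h))
    p=cv2.undistortPoints(np.stack([u.ravel(),v.ravel()],1).astype(np.float64)[:,None],np.array(f["K"]),np.array(f["distortion"]))[:,0].reshape(h,w,2)
    P=np.dstack([p*d[...,None],d]); T=np.array(f["world_from_camera"])
    W=P@T[:3,:3].T+T[:3,3]; W[d==0]=np.nan
    return W
def ortho(f,x0,x1,y0,y1,res=0.001):
    # top-down map: row = x decreasing, col = y decreasing (robot looking ahead)
    W=cloud(f); ok=np.isfinite(W[...,2])
    P=W[ok]; C=f["frame"][ok]
    H=int((x1-x0)/res); Wd=int((y1-y0)/res)
    im=np.zeros((H,Wd,3),np.uint8); z=np.full((H,Wd),np.nan)
    i=((x1-P[:,0])/res).astype(int); j=((y1-P[:,1])/res).astype(int)
    k=(i>=0)&(i<H)&(j>=0)&(j<Wd); o=np.argsort(P[k,2])
    im[i[k][o],j[k][o]]=C[k][o]; z[i[k][o],j[k][o]]=P[k,2][o]
    return im,z
E
python3 - <<'E'
from h import *
o=r.get_obs(); print(o)
for n in("top","scene"):
    f=r.grab_frame(n); cv2.imwrite(f"pics/{n}0.png",f["frame"][...,::-1]); np.savez(f"{n}0.npz",**f)
    W=cloud(f); print(n,np.array(f["world_from_camera"]).round(3).tolist(),np.nanmin(W,(0,1)),np.nanmax(W,(0,1)))
E
```

```text
{'clock': 0.0, 'joints': array([-1.25610967,  0.47780956,  0.02234314,  1.55647573, -0.011498  ,
        1.10932433, -0.08310172]), 'qvel': array([ 0.00031347, -0.0029761 , -0.00107851,  0.00171608, -0.000923  ,
        0.00166894, -0.00069463]), 'tau': array([-5.98123770e-04, -5.96440315e+01,  1.60748418e+00, -2.81208247e+01,
        1.24620635e-02,  9.02533997e-03, -7.05655950e-06]), 'tcp_pos': array([0.27673285, 0.61503115, 0.24930918]), 'orientation': array([-6.59096192e-01, -3.07141575e+00,  2.93968023e-03]), 'contact_force': array([-0.46252498, -0.57464247, -0.04706542]), 'moment': array([-0.01709501,  0.03482723, -0.00963854]), 'gripper_force': 0.0, 'grip_width': 0.08548673359902513}
top [[-0.018, -0.987, 0.158, 0.415], [-1.0, 0.016, -0.01, 0.037], [0.007, -0.158, -0.987, 0.886], [0.0, 0.0, 0.0, 1.0]] [-0.11237279 -0.46326603 -0.79428602] [1.83836667 1.47473956 0.46563976]
scene [[-0.557, -0.36, 0.748, -0.167], [-0.83, 0.249, -0.499, 0.507], [-0.007, -0.899, -0.437, 0.487], [0.0, 0.0, 0.0, 1.0]] [-0.06430256 -0.51203256 -0.79534637] [3.17901227 0.73790237 0.48562232]
```

View pics/top0.png

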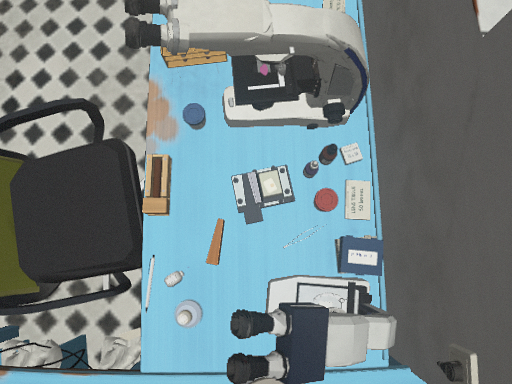

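View pics/scene0.png

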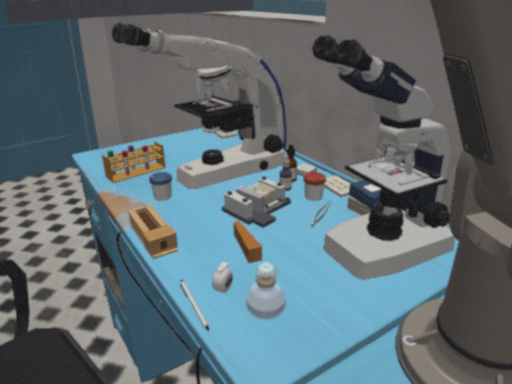

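```bash
python3 - <<'E'
from h import *
f=dict(np.load("top0.npz")); print(f["K"].round(1).tolist(),f["distortion"])
W=cloud(f)
def rect(name,u0,u1,v0,v1,z0,z1):
    S=W[v0:v1,u0:u1].reshape(-1,3); m=(S[:,2]>z0)&(S[:,2]<z1); P=S[m]
    (c,s,a)=cv2.minAreaRect((P[:,:2]*1000).astype(np.float32)); print(name,m.sum(),np.round(c,1),np.round(s,1),round(a,1),"z",np.percentile(P[:,2],[5,50,95]).round(4))
print("bench z",np.nanmedian(W[220:260,160:200,2]))
rect("wedge",200,230,212,270,.025,.05)
rect("rest",140,175,148,220,.03,.06)
rect("vice top",225,300,160,228,.04,.06)
rect("vice all",225,300,160,228,.006,.06)
rect("tally",160,190,262,290,.02,.08)
rect("pen",140,160,250,315,.004,.03)
rect("bottle",172,206,296,330,.02,.2)
rect("cupfar",180,208,100,130,.03,.1)
rect("cup",312,340,185,215,.03,.1)
rect("brown",318,338,140,166,.03,.2)
rect("violet",303,318,158,180,.03,.2)
rect("forceps",280,326,222,250,.004,.03)
rect("microscope1",222,350,40,130,.02,.5)
rect("microscope2",228,400,274,384,.02,.5)
for n,(a,b,c,d) in dict(v=(220,305,155,230),r=(138,178,148,222)).items():
    Z=W[c:d,a:b,2]*1000
im,z=ortho(f,0.38,0.68,-0.12,0.28,0.001)
vi=f["frame"][145:275,135:345]; vi=cv2.resize(vi,None,fx=3.8,fy=3.8,interpolation=cv2.INTER_CUBIC)
cv2.imwrite("pics/crop0.png",vi[...,::-1])
E
```

```text
[[352.3, 0.0, 257.4], [0.0, 352.3, 194.7], [0.0, 0.0, 1.0]] [-0.08031389  0.          0.          0.          0.        ]
bench z 0.000307888619685337
wedge 433 [441.4 130.7] [ 28.1 111.1] 78.1 z [0.0313 0.0341 0.0365]
rest 1262 [584.4 279. ] [ 58.9 147.2] 89.0 z [0.0322 0.0418 0.0458]
vice top 1334 [572.5  18.7] [ 76.5 134.3] 11.3 z [0.0441 0.0491 0.0543]
vice all 2409 [558.1  11.9] [129.  145.8] 11.2 z [0.0107 0.0448 0.0528]
tally 210 [354.8 231.3] [27.3 47.6] 31.8 z [0.0248 0.0377 0.0508]
pen 184 [344.3 296. ] [143.  33.] 5.2 z [0.0046 0.0076 0.0106]
bottle 658 [270.3 199.2] [65.  67.3] 17.9 z [0.0267 0.0428 0.0878]
cupfar 425 [755.8 184.5] [53.2 56.2] 87.5 z [0.048  0.0594 0.0624]
cup 453 [ 534.7 -135.9] [55.1 56.1] 2.8 z [0.0562 0.0597 0.0622]
brown 240 [ 635.1 -138.3] [37.4 64.4] 54.9 z [0.0376 0.0609 0.1014]
violet 168 [ 614.1 -103. ] [31.5 26.7] 21.6 z [0.0369 0.0551 0.0956]
forceps 63 [452.  -82.3] [ 63.  112.8] 2.0 z [0.0042 0.0089 0.0112]
microscope1 10320 [773.4 -10. ] [376.1 182.7] 62.4 z [0.0407 0.2061 0.3455]
microscope2 12625 [292.7 -90.6] [125.3 331.7] 1.2 z [0.0408 0.3525 0.4171]
```

View pics/crop0.png

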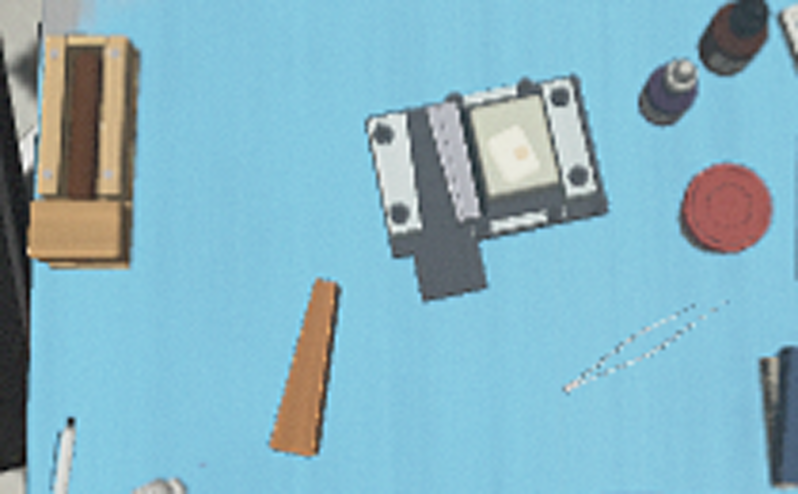

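```bash
python3 - <<'E'
from h import *
f=dict(np.load("top0.npz")); W=cloud(f)*1000
def mid(name,u0,u1,v0,v1,z0,z1,x0,x1,step=6):
    S=W[v0:v1,u0:u1].reshape(-1,3); P=S[(S[:,2]>z0)&(S[:,2]<z1)]
    print(name,"x range",np.percentile(P[:,0],[0.5,99.5]).round(1))
    xs=[];m=[];w=[]
    for x in np.arange(x0,x1,step):
        q=P[(P[:,0]>=x)&(P[:,0]<x+step),1]
        if len(q)>4: a,b=np.percentile(q,[2,98]); xs.append(x+step/2);m.append((a+b)/2);w.append(b-a)
    c=np.polyfit(xs,m,1); print(" dy/dx",c[0].round(4),"deg",np.degrees(np.arctan(c[0])).round(2),"y at mid",np.polyval(c,np.mean(xs)).round(1),"x",np.mean(xs),"w",np.round(w,0))
mid("wedge",200,230,212,270,25,42,392,490)
mid("rest",135,178,148,222,36,52,550,650)
mid("head",135,178,148,222,36,52,514,550)
# objects' high points: microscope2 and microscope1 envelope near work
for n,u0,u1,v0,v1 in(("m2",225,410,270,384),("m1",120,370,0,132)):
    S=W[v0:v1,u0:u1].reshape(-1,3); S=S[S[:,2]>15]
    for y in range(-280,280,40):
        q=S[(S[:,1]>=y)&(S[:,1]<y+40)]
        if len(q)>5:
            e=[ (int(np.percentile(q[q[:,2]>h,0],99 if n=="m2" else 1)) if (q[:,2]>h).sum()>5 else None) for h in(15,100,200,300,400)]
            print(n,y,e,int(np.percentile(q[:,2],99)))
E
```

```text
wedge x range [386.6 494.2]
 dy/dx -0.2102 deg -11.87 y at mid 130.3 x 443.0 w [27. 27. 25. 24. 24. 23. 23. 22. 21. 21. 19. 19. 17. 17. 15. 15. 15.]
rest x range [512.1 655.8]
 dy/dx -0.0219 deg -1.25 y at mid 277.2 x 601.0 w [49. 49. 51. 51. 51. 51. 51. 50. 49. 50. 51. 51. 52. 53. 50. 50. 50.]
head x range [512.1 655.8]
 dy/dx -0.0343 deg -1.97 y at mid 279.5 x 532.0 w [56. 57. 56. 56. 55. 55.]
m2 -280 [365, None, None, None, None] 67
m2 -240 [366, 312, 293, None, None] 251
m2 -200 [367, 337, 297, None, None] 264
m2 -160 [351, 349, 311, 310, None] 327
m2 -120 [351, 346, 314, 314, None] 347
m2 -80 [352, 348, 335, 335, None] 373
m2 -40 [346, 339, 339, 339, None] 392
m2 0 [336, 335, 335, 335, 334] 412
m2 40 [337, 337, 337, 337, 337] 424
m1 -280 [774, None, None, None, None] 18
m1 -240 [744, 762, 763, None, None] 219
m1 -200 [723, 747, 763, None, None] 295
m1 -160 [723, 751, 766, 769, None] 329
m1 -120 [725, 767, 767, 767, None] 350
m1 -80 [726, 725, 724, 763, None] 364
m1 -40 [721, 721, 721, 751, None] 372
m1 0 [718, 717, 718, 751, None] 382
m1 40 [715, 715, 715, 748, None] 388
m1 80 [741, 744, 744, 744, None] 394
m1 120 [727, 727, 727, 727, 732] 409
m1 160 [728, 730, 730, 730, 732] 416
m1 200 [726, 726, 726, 726, 726] 425
m1 240 [912, None, None, None, None] 73
```

```bash
cat >> h.py <<'E'
from scipy.spatial.transform import Rotation as Ro
def plan(x,y,z,yaw):
    """target TCP (m), tool-y world angle (deg); prints turn az and shift in tool axes after the turn"""
    o=r.get_obs(); R=Ro.from_rotvec(o["orientation"]).as_matrix(); p=o["tcp_pos"]
    a=np.degrees(np.arctan2(R[1,1],R[0,1])); t=np.radians(yaw); Y=np.array([np.cos(t),np.sin(t),0]); Z=np.array([0,0,-1]); X=np.cross(Y,Z)
    d=np.array([x,y,z])-p; da=(yaw-a+180)%360-180
    print("t",o["clock"],"p",p.round(4),"a",a.round(2),"tilt",np.degrees(np.arccos(-R[2,2])).round(2),"| az",-da.round(2),"xyz",(d@X).round(4),(d@Y).round(4),(d@Z).round(4),"F",np.round(o["contact_force"],1),"w",round(o["grip_width"],4),"j",o["joints"].round(2))
VO=np.array([.5735,.0150]); VA=np.radians(101.2)
def vice(x,y):
    c,s=np.cos(VA),np.sin(VA); return VO+np.array([c*x-s*y,s*x+c*y])/1000
E
python3 -c "
from h import *
plan(.4116,.1369,.09,78.1)"
```

```text
t 0.1 p [0.2768 0.6151 0.2494] a 65.78 tilt 0.09 | az -12.32 xyz -0.2305 -0.4401 0.1594 F [0.2 1.1 0.4] w 0.0856 j [-1.26  0.48  0.02  1.56 -0.01  1.11 -0.08]
```

>>> arm_command:
  rows:
    - {"fingers": 0, "x": -0.0072, "y": -0.014, "z": 0, "az": -6.16}
    - {"fingers": 0, "x": -0.0072, "y": -0.014, "z": 0, "az": -6.16}
    - {"fingers": 0, "x": -0.0144, "y": -0.0275, "z": 0.008}
    - {"fingers": 0, "x": -0.0144, "y": -0.0275, "z": 0.008}
    - {"fingers": 0, "x": -0.0144, "y": -0.0275, "z": 0.008}
    - {"fingers": 0, "x": -0.0144, "y": -0.0275, "z": 0.008}
    - {"fingers": 0, "x": -0.0144, "y": -0.0275, "z": 0.008}
    - {"fingers": 0, "x": -0.0144, "y": -0.0275, "z": 0.008}
    - {"fingers": 0, "x": -0.0144, "y": -0.0275, "z": 0.008}
    - {"fingers": 0, "x": -0.0144, "y": -0.0275, "z": 0.008}
  grip_force: 50

```text
validation failed for argument at $.ro...
```

```bash
python3 -c "
from h import *
plan(.4116,.1369,.09,78.1)"
```

```text
t 0.1 p [0.2768 0.6151 0.2494] a 65.78 tilt 0.09 | az -12.32 xyz -0.2305 -0.4401 0.1594 F [0.2 1.1 0.4] w 0.0856 j [-1.26  0.48  0.02  1.56 -0.01  1.11 -0.08]
```

>>> arm_command:
  rows:
    - {"fingers": 0, "x": -0.0072, "y": -0.014, "z": 0, "ax": 0, "ay": 0, "az": -6.16}
    - {"fingers": 0, "x": -0.0072, "y": -0.014, "z": 0, "ax": 0, "ay": 0, "az": -6.16}
    - {"fingers": 0, "x": -0.0144, "y": -0.0275, "z": 0.008, "ax": 0, "ay": 0, "az": 0}
    - {"fingers": 0, "x": -0.0144, "y": -0.0275, "z": 0.008, "ax": 0, "ay": 0, "az": 0}
    - {"fingers": 0, "x": -0.0144, "y": -0.0275, "z": 0.008, "ax": 0, "ay": 0, "az": 0}
    - {"fingers": 0, "x": -0.0144, "y": -0.0275, "z": 0.008, "ax": 0, "ay": 0, "az": 0}
    - {"fingers": 0, "x": -0.0144, "y": -0.0275, "z": 0.008, "ax": 0, "ay": 0, "az": 0}
    - {"fingers": 0, "x": -0.0144, "y": -0.0275, "z": 0.008, "ax": 0, "ay": 0, "az": 0}
    - {"fingers": 0, "x": -0.0144, "y": -0.0275, "z": 0.008, "ax": 0, "ay": 0, "az": 0}
    - {"fingers": 0, "x": -0.0144, "y": -0.0275, "z": 0.008, "ax": 0, "ay": 0, "az": 0}
  grip_force: 50

```text
clock: 0.93
tcp_pos: [0.3476, 0.3436, 0.1858]
orientation: [-0.326, -3.124, 0.001]
contact_force: [0.8, -0.0, 0.2]
grip_width: 0.0426
gripper_force: 0.0
```

```bash
python3 -c "
from h import *
plan(.4116,.1369,.09,78.1)"
```

```text
t 0.9333 p [0.3476 0.3436 0.1858] a 78.1 tilt 0.02 | az 0.0 xyz -0.1052 -0.189 0.0958 F [ 0.8 -0.   0.2] w 0.0426 j [-0.93  0.25  0.03  2.06 -0.01  0.83  0.47]
```

>>> arm_command:
  rows:
    - {"fingers": 0.1, "x": -0.015, "y": -0.027, "z": 0.0137, "ax": 0, "ay": 0, "az": 0}
    - {"fingers": 0.1, "x": -0.015, "y": -0.027, "z": 0.0137, "ax": 0, "ay": 0, "az": 0}
    - {"fingers": 0.1, "x": -0.015, "y": -0.027, "z": 0.0137, "ax": 0, "ay": 0, "az": 0}
    - {"fingers": 0.1, "x": -0.015, "y": -0.027, "z": 0.0137, "ax": 0, "ay": 0, "az": 0}
    - {"fingers": 0.1, "x": -0.015, "y": -0.027, "z": 0.0137, "ax": 0, "ay": 0, "az": 0}
    - {"fingers": 0.1, "x": -0.015, "y": -0.027, "z": 0.0137, "ax": 0, "ay": 0, "az": 0}
    - {"fingers": 0.1, "x": -0.015, "y": -0.027, "z": 0.0137, "ax": 0, "ay": 0, "az": 0}
    - {"fingers": 0.1, "x": 0, "y": 0, "z": 0, "ax": 0, "ay": 0, "az": 0}

```text
clock: 1.6
tcp_pos: [0.4109, 0.132, 0.0883]
orientation: [-0.338, -3.12, 0.007]
contact_force: [-0.3, -0.2, -0.2]
grip_width: 0.0468
gripper_force: 0.0
```

```bash
python3 -c "
from h import *
plan(.4116,.1369,.024,78.1)
f=r.grab_frame('top'); im=cv2.resize(f['frame'][190:290,150:290],None,fx=5,fy=5,interpolation=cv2.INTER_CUBIC); cv2.imwrite('pics/c1.png',im[...,::-1])"
```

```text
t 1.6 p [0.4109 0.132  0.0883] a 77.64 tilt 0.33 | az -0.46 xyz 0.0003 0.0049 0.0643 F [-0.3 -0.2 -0.2] w 0.0468 j [-0.55  0.34  0.11  2.25 -0.06  0.56  0.96]
```

View pics/c1.png

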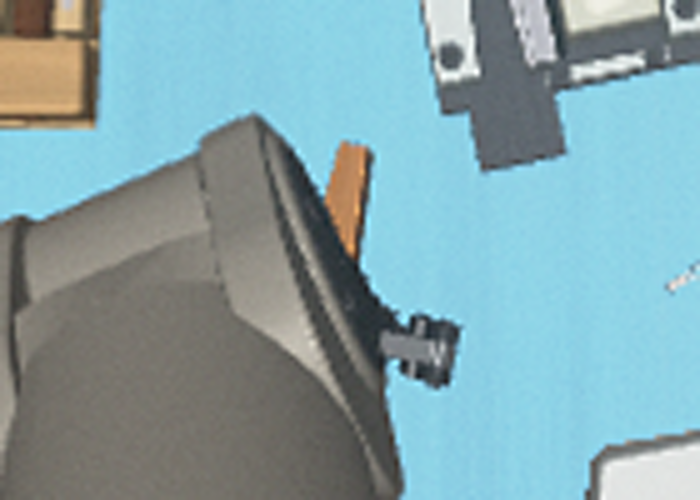

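>>> arm_command:
  rows:
    - {"fingers": 0.1, "x": 0, "y": 0, "z": 0.01, "ax": 0, "ay": 0, "az": 0}
    - {"fingers": 0.1, "x": 0, "y": 0, "z": 0.01, "ax": 0, "ay": 0, "az": 0}
    - {"fingers": 0.1, "x": 0, "y": 0, "z": 0, "ax": 0, "ay": 0, "az": 0}

```text
clock: 1.9
tcp_pos: [0.4105, 0.1395, 0.0695]
orientation: [-0.324, -3.123, 0.001]
contact_force: [-0.1, 0.7, -0.3]
grip_width: 0.0469
gripper_force: 0.0
```

```bash
python3 -c "
from h import *
plan(.4116,.1369,.024,78.1)"
```

```text
t 1.9 p [0.4105 0.1395 0.0695] a 78.17 tilt 0.1 | az 0.07 xyz -0.0016 -0.0023 0.0455 F [-0.1  0.7 -0.3] w 0.0469 j [-0.55  0.38  0.09  2.26 -0.07  0.51  0.96]
```

>>> arm_command:
  rows:
    - {"fingers": 0.1, "x": 0, "y": 0, "z": 0.012, "ax": 0, "ay": 0, "az": 0}
    - {"fingers": 0.1, "x": 0, "y": 0, "z": 0.012, "ax": 0, "ay": 0, "az": 0}
    - {"fingers": 0.1, "x": 0, "y": 0, "z": 0.011, "ax": 0, "ay": 0, "az": 0}
    - {"fingers": 0.1, "x": 0, "y": 0, "z": 0.009, "ax": 0, "ay": 0, "az": 0}
    - {"fingers": 0.1, "x": 0, "y": 0, "z": 0, "ax": 0, "ay": 0, "az": 0}
    - {"fingers": 0.1, "x": 0, "y": 0, "z": 0, "ax": 0, "ay": 0, "az": 0}

```text
clock: 2.4
tcp_pos: [0.4112, 0.1391, 0.0265]
orientation: [-0.325, -3.124, 0.0]
contact_force: [0.1, 0.6, 0.2]
grip_width: 0.047
gripper_force: 0.0
```

```bash
python3 -c "
from h import *
plan(.4116,.1369,.024,78.1)"
```

```text
t 2.4 p [0.4112 0.1391 0.0265] a 78.14 tilt 0.04 | az 0.04 xyz -0.0009 -0.0021 0.0025 F [0.1 0.6 0.2] w 0.047 j [-0.53  0.47  0.07  2.27 -0.09  0.4   0.98]
```

>>> arm_command:
  rows:
    - {"fingers": 0.1, "x": 0, "y": -0.002, "z": 0.002, "ax": 0, "ay": 0, "az": 0}
    - {"fingers": -1, "x": 0, "y": 0, "z": 0, "ax": 0, "ay": 0, "az": 0}
    - {"fingers": -1, "x": 0, "y": 0, "z": 0, "ax": 0, "ay": 0, "az": 0}
    - {"fingers": -1, "x": 0, "y": 0, "z": 0, "ax": 0, "ay": 0, "az": 0}
    - {"fingers": -1, "x": 0, "y": 0, "z": 0, "ax": 0, "ay": 0, "az": 0}
    - {"fingers": -1, "x": 0, "y": 0, "z": 0, "ax": 0, "ay": 0, "az": 0}
  grip_force: 60

```text
clock: 2.9
tcp_pos: [0.4111, 0.1367, 0.025]
orientation: [0.326, 3.124, 0.001]
contact_force: [-0.9, 0.2, 4.6]
grip_width: 0.0256
gripper_force: 58.5
```

```bash
python3 -c "
from h import *
plan(.4116,.1369,.07,78.1)"
```

```text
t 2.9 p [0.4111 0.1367 0.025 ] a 78.08 tilt 0.03 | az -0.02 xyz -0.0004 0.0003 -0.045 F [-0.9  0.2  4.6] w 0.0256 j [-0.53  0.48  0.07  2.28 -0.09  0.39  0.98]
```

>>> arm_command:
  rows:
    - {"fingers": -1, "x": 0, "y": 0, "z": -0.02, "ax": 0, "ay": 0, "az": 0}
    - {"fingers": -1, "x": 0, "y": 0, "z": -0.02, "ax": 0, "ay": 0, "az": 0}
    - {"fingers": -1, "x": 0, "y": 0, "z": -0.02, "ax": 0, "ay": 0, "az": -5}
    - {"fingers": -1, "x": 0, "y": 0, "z": 0, "ax": 0, "ay": 0, "az": -6}
    - {"fingers": -1, "x": 0, "y": 0, "z": 0, "ax": 0, "ay": 0, "az": -6}
    - {"fingers": -1, "x": 0, "y": 0, "z": 0, "ax": 0, "ay": 0, "az": -6.1}
    - {"fingers": -1, "x": 0, "y": 0, "z": 0, "ax": 0, "ay": 0, "az": 0}

```text
clock: 3.48
tcp_pos: [0.411, 0.1366, 0.0849]
orientation: [-0.312, 3.126, 0.001]
contact_force: [-0.0, -0.4, -0.4]
grip_width: 0.0257
gripper_force: 59.0
```

```bash
python3 -c "
from h import *
v=vice(39,107); print(v)
plan(*v,.085,101.2)"
```

```text
[0.46096266 0.03247418]
t 3.4833 p [0.411  0.1366 0.0849] a 101.39 tilt 0.04 | az 0.19 xyz -0.0288 -0.1119 -0.0001 F [-0.  -0.4 -0.4] w 0.0257 j [-0.46  0.35 -0.    2.25  0.    0.54  1.3 ]
```

>>> arm_command:
  rows:
    - {"fingers": -1, "x": -0.0048, "y": -0.0186, "z": 0, "ax": 0, "ay": 0, "az": 0.1}
    - {"fingers": -1, "x": -0.0048, "y": -0.0186, "z": 0, "ax": 0, "ay": 0, "az": 0.1}
    - {"fingers": -1, "x": -0.0048, "y": -0.0186, "z": 0, "ax": 0, "ay": 0, "az": 0}
    - {"fingers": -1, "x": -0.0048, "y": -0.0187, "z": 0, "ax": 0, "ay": 0, "az": 0}
    - {"fingers": -1, "x": -0.0048, "y": -0.0187, "z": 0, "ax": 0, "ay": 0, "az": 0}
    - {"fingers": -1, "x": -0.0048, "y": -0.0187, "z": 0, "ax": 0, "ay": 0, "az": 0}
    - {"fingers": -1, "x": 0, "y": 0, "z": 0, "ax": 0, "ay": 0, "az": 0}
    - {"fingers": -1, "x": 0, "y": 0, "z": 0, "ax": 0, "ay": 0, "az": 0}
    - {"fingers": -1, "x": 0, "y": 0, "z": 0, "ax": 0, "ay": 0, "az": 0}
    - {"fingers": -1, "x": 0, "y": 0, "z": 0, "ax": 0, "ay": 0, "az": 0}

```text
clock: 4.32
tcp_pos: [0.4602, 0.0334, 0.0844]
orientation: [0.302, -3.127, -0.001]
contact_force: [0.2, 0.8, -0.9]
grip_width: 0.0253
gripper_force: 59.1
```

```bash
python3 -c "
from h import *
v=vice(39,107)
plan(*v,.085,101.2)
f=r.grab_frame('top'); im=cv2.resize(f['frame'][140:250,210:330],None,fx=5,fy=5,interpolation=cv2.INTER_CUBIC); cv2.imwrite('pics/c2.png',im[...,::-1]); np.savez('c2.npz',**f)"
```

```text
t 4.3167 p [0.4602 0.0334 0.0844] a 101.02 tilt 0.03 | az -0.18 xyz -0.0006 -0.0011 -0.0006 F [ 0.2  0.8 -0.9] w 0.0253 j [-0.22  0.38  0.02  2.19 -0.01  0.57  1.57]
```

View pics/c2.png

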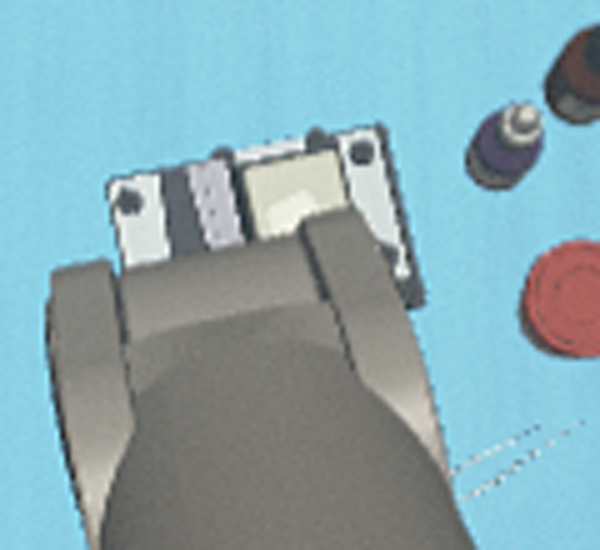

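```bash
python3 - <<'E'
from h import *
def tov(W):
    c,s=np.cos(VA),np.sin(VA); d=W[...,:2]-VO
    return np.dstack([c*d[...,0]+s*d[...,1],-s*d[...,0]+c*d[...,1],W[...,2]])*1000
f=dict(np.load("top0.npz")); V=tov(cloud(f)).reshape(-1,3)
for y in (-30,-10,10,30):
    q=V[(abs(V[:,1]-y)<9)&(V[:,2]>42)&(V[:,2]<58)&(abs(V[:,0])<90)]; a=q[:,0]
    ab=a[a>30]; jw=a[(a<36)&(a>0)]
    print(y,"abut",np.percentile(ab,[2,98]).round(1),"jaw",np.percentile(jw,[2,98]).round(1), "gapc",((np.percentile(ab,2)+np.percentile(jw,98))/2).round(1))
f=r.grab_frame("scene"); V=tov(cloud(f)); C=f["frame"].astype(int)
m=(C[...,0]-C[...,2]>50)&(V[...,2]>60)&(V[...,2]<105)&(abs(V[...,0]-39)<40)&(V[...,1]>0)&(V[...,1]<170)
P=V[m]; print(len(P),P.min(0),P.max(0))
t=P[P[:,2]>89]
for y in range(15,160,8):
    q=t[(t[:,1]>=y)&(t[:,1]<y+8),0]
    if len(q)>3: print(y+4,len(q),np.percentile(q,[3,97]).round(1),np.mean(np.percentile(q,[3,97])).round(1))
im=cv2.resize(f["frame"][160:280,180:320],None,fx=5,fy=5,interpolation=cv2.INTER_CUBIC); cv2.imwrite('pics/c3.png',im[...,::-1])
for y in (-30,-10,10,30):
    Q=V.reshape(-1,3); q=Q[(abs(Q[:,1]-y)<9)&(Q[:,2]>42)&(Q[:,2]<58)&(abs(Q[:,0])<90)]; a=q[:,0]; ab=a[a>36]; jw=a[(a<34)&(a>5)]
    if len(ab)>3 and len(jw)>3: print(y,"scene abut",np.percentile(ab,[2,98]).round(1),"jaw",np.percentile(jw,[2,98]).round(1))
E
```

```text
-30 abut [31.2 69.7] jaw [ 0.9 31.4] gapc 31.3
-10 abut [30.5 70.3] jaw [ 0.5 30.2] gapc 30.3
10 abut [49.5 70. ] jaw [ 0.3 28.8] gapc 39.1
30 abut [50.8 70.7] jaw [ 0.9 27.5] gapc 39.1
362 [24.0615429  26.26250425 62.68266064] [ 57.02356928 134.15198334  94.88297232]
27 6 [41.5 47.3] 44.4
35 12 [36.2 49.3] 42.7
43 13 [39.5 49.7] 44.6
51 7 [43.2 50.3] 46.8
99 4 [26.4 34.4] 30.4
107 13 [25.4 42.9] 34.1
115 19 [26.2 47.9] 37.1
123 23 [29.4 54. ] 41.7
131 30 [29.8 54.2] 42.0
-30 scene abut [48.7 72.5] jaw [10.9 33. ]
-10 scene abut [49.2 72.2] jaw [15.4 32.5]
10 scene abut [51.4 72.6] jaw [28.4 30.6]
30 scene abut [51.8 72.3] jaw [27.2 30.1]
```

View pics/c3.png

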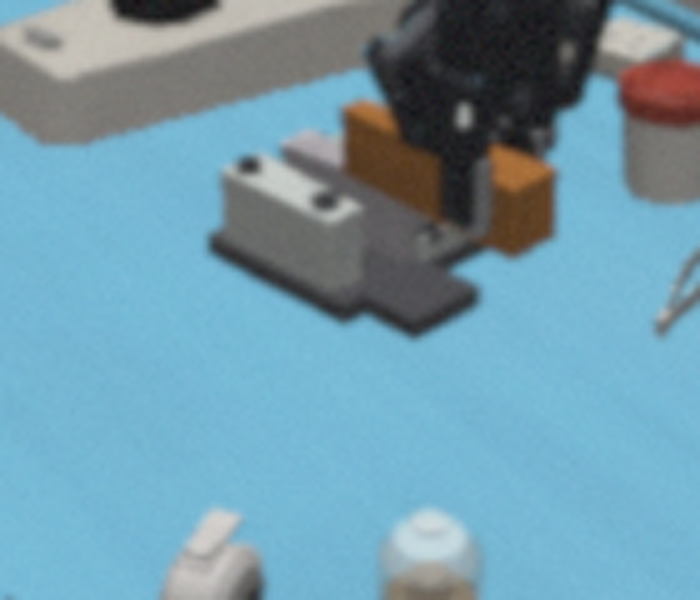

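>>> arm_command:
  rows:
    - {"fingers": -1, "x": -0.0005, "y": -0.0014, "z": 0.005, "ax": 0, "ay": 0, "az": -0.1}
    - {"fingers": -1, "x": 0, "y": 0, "z": 0.01, "ax": 0, "ay": 0, "az": 0}
    - {"fingers": -1, "x": 0, "y": 0, "z": 0.01, "ax": 0, "ay": 0, "az": 0}
    - {"fingers": -1, "x": 0, "y": 0, "z": 0.01, "ax": 0, "ay": 0, "az": 0}
    - {"fingers": -1, "x": 0, "y": 0, "z": 0.007, "ax": 0, "ay": 0, "az": 0}
    - {"fingers": -1, "x": 0, "y": 0, "z": 0.004, "ax": 0, "ay": 0, "az": 0}
    - {"fingers": -1, "x": 0, "y": 0, "z": 0, "ax": 0, "ay": 0, "az": 0}
    - {"fingers": -1, "x": 0, "y": 0, "z": 0, "ax": 0, "ay": 0, "az": 0}

```text
clock: 5.08
tcp_pos: [0.4614, 0.0311, 0.0381]
orientation: [0.304, -3.126, 0.0]
contact_force: [-0.2, 0.6, 0.1]
grip_width: 0.0261
gripper_force: 59.2
```

```bash
python3 -c "
from h import *
v=vice(39,63)
plan(*v,.0375,101.2)"
```

```text
t 5.0833 p [0.4614 0.0311 0.0381] a 101.09 tilt 0.03 | az -0.11 xyz -0.0439 0.0014 0.0006 F [-0.2  0.6  0.1] w 0.0261 j [-0.21  0.47  0.01  2.21 -0.01  0.46  1.58]
```

>>> arm_command:
  rows:
    - {"fingers": -1, "x": -0.007, "y": 0, "z": 0.0003, "ax": 0, "ay": 0, "az": 0}
    - {"fingers": -1, "x": -0.007, "y": 0.0005, "z": 0.0003, "ax": 0, "ay": 0, "az": 0}
    - {"fingers": -1, "x": -0.007, "y": 0.0005, "z": 0, "ax": 0, "ay": 0, "az": 0}
    - {"fingers": -1, "x": 0, "y": 0, "z": 0, "ax": 0, "ay": 0, "az": 0}

```text
clock: 5.42
tcp_pos: [0.4845, 0.037, 0.0383]
orientation: [-0.304, 3.124, 0.001]
contact_force: [-0.3, 0.1, -1.0]
grip_width: 0.0256
gripper_force: 59.1
```

```bash
python3 -c "
from h import *
v=vice(39,63)
plan(*v,.0375,101.2)"
```

```text
t 5.4167 p [0.4845 0.037  0.0383] a 101.12 tilt 0.19 | az -0.08 xyz -0.02 0.0001 0.0008 F [-0.3  0.1 -1. ] w 0.0256 j [-0.22  0.5   0.01  2.15 -0.02  0.49  1.57]
```

>>> arm_command:
  rows:
    - {"fingers": -1, "x": -0.006, "y": 0, "z": 0.0005, "ax": 0, "ay": 0, "az": 0}
    - {"fingers": -1, "x": -0.006, "y": 0, "z": 0, "ax": 0, "ay": 0, "az": 0}
    - {"fingers": -1, "x": -0.006, "y": 0, "z": 0, "ax": 0, "ay": 0, "az": 0}
    - {"fingers": -1, "x": 0, "y": 0, "z": 0, "ax": 0, "ay": 0, "az": 0}
    - {"fingers": -1, "x": 0, "y": 0, "z": 0, "ax": 0, "ay": 0, "az": 0}

```text
clock: 5.83
tcp_pos: [0.4999, 0.0397, 0.0373]
orientation: [-0.304, 3.127, 0.0]
contact_force: [-0.4, 0.2, -1.0]
grip_width: 0.0259
gripper_force: 59.0
```

```bash
python3 -c "
from h import *
v=vice(39,63)
plan(*v,.0375,101.2)"
```

```text
t 5.8333 p [0.4999 0.0397 0.0373] a 101.1 tilt 0.01 | az -0.1 xyz -0.0044 0.0004 -0.0002 F [-0.4  0.2 -1. ] w 0.0259 j [-0.22  0.52  0.02  2.12 -0.02  0.51  1.58]
```

>>> arm_command:
  rows:
    - {"fingers": -1, "x": -0.004, "y": 0, "z": 0, "ax": 0, "ay": 0, "az": 0}
    - {"fingers": -1, "x": -0.003, "y": 0, "z": 0, "ax": 0, "ay": 0, "az": 0}
    - {"fingers": -1, "x": 0, "y": 0, "z": 0, "ax": 0, "ay": 0, "az": 0}
    - {"fingers": -0.2, "x": 0, "y": 0, "z": 0, "ax": 0, "ay": 0, "az": 0}
    - {"fingers": -0.1, "x": 0, "y": 0, "z": 0, "ax": 0, "ay": 0, "az": 0}
    - {"fingers": -0.1, "x": 0, "y": 0, "z": 0, "ax": 0, "ay": 0, "az": 0}
    - {"fingers": -0.1, "x": 0, "y": 0, "z": 0, "ax": 0, "ay": 0, "az": 0}

```text
clock: 6.42
tcp_pos: [0.5063, 0.0409, 0.0373]
orientation: [-0.304, 3.127, -0.0]
contact_force: [0.2, 0.4, 0.3]
grip_width: 0.0384
gripper_force: 0.0
```

>>> arm_command:
  rows:
    - {"fingers": -0.1, "x": 0, "y": 0, "z": -0.01, "ax": 0, "ay": 0, "az": 0}
    - {"fingers": -0.1, "x": 0, "y": 0, "z": -0.02, "ax": 0, "ay": 0, "az": 0}
    - {"fingers": -0.1, "x": 0, "y": 0, "z": -0.03, "ax": 0, "ay": 0, "az": 0}
    - {"fingers": 0.2, "x": 0, "y": 0.02, "z": -0.03, "ax": 0, "ay": 0, "az": 0}
    - {"fingers": 0.6, "x": 0, "y": 0.03, "z": -0.03, "ax": 0, "ay": 0, "az": 0}
    - {"fingers": 1, "x": 0, "y": 0.03, "z": 0, "ax": 0, "ay": 0, "az": 0}
    - {"fingers": 1, "x": 0, "y": 0.03, "z": 0, "ax": 0, "ay": 0, "az": 0}
    - {"fingers": 1, "x": 0, "y": 0.03, "z": 0, "ax": 0, "ay": 0, "az": 0}

```text
clock: 7.08
tcp_pos: [0.4795, 0.1791, 0.1585]
orientation: [-0.303, 3.125, 0.001]
contact_force: [0.1, 0.4, -0.4]
grip_width: 0.0851
gripper_force: 0.0
```

```bash
cat >> h.py <<'E'
def tov(W):
    c,s=np.cos(VA),np.sin(VA); d=W[...,:2]-VO
    return np.dstack([c*d[...,0]+s*d[...,1],-s*d[...,0]+c*d[...,1],W[...,2]])*1000
def wedge():
    f=r.grab_frame("top"); V=tov(cloud(f)); C=f["frame"].astype(int)
    m=(C[...,0]-C[...,2]>50)&(V[...,2]>38)&(V[...,2]<55)&(abs(V[...,0]-39)<22)&(V[...,1]>-80)&(V[...,1]<150)
    P=V[m]
    if len(P)<20: print("wedge hidden",len(P)); return f
    y0,y1=np.percentile(P[:,1],[1,99])
    print("wedge n",len(P),"tip y",y0.round(1),"butt y",y1.round(1),"z",np.percentile(P[:,2],[10,50,90]).round(1),"x at ends",np.median(P[P[:,1]<y0+15,0]).round(1),np.median(P[P[:,1]>y1-15,0]).round(1))
    return f
E
python3 -c "
from h import *
wedge()
plan(.535,.2785,.12,90)"
```

```text
wedge n 385 tip y -23.2 butt y 83.3 z [44.5 46.2 47.9] x at ends 39.2 37.5
t 7.1333 p [0.4778 0.1864 0.1583] a 101.51 tilt 0.29 | az 11.51 xyz -0.0572 0.0921 0.0383 F [-1.5  5.6 -0.4] w 0.0857 j [-0.47  0.33 -0.02  2.03  0.01  0.78  1.27]
```

```bash
python3 -c "
from h import *
plan(.534,.279,.11,88.6)"
```

```text
t 7.1333 p [0.4778 0.1864 0.1583] a 101.51 tilt 0.29 | az 12.91 xyz -0.0539 0.094 0.0483 F [-1.5  5.6 -0.4] w 0.0857 j [-0.47  0.33 -0.02  2.03  0.01  0.78  1.27]
```

>>> arm_command:
  rows:
    - {"fingers": 1, "x": 0, "y": 0, "z": 0, "ax": 0, "ay": 0, "az": 6.4}
    - {"fingers": 1, "x": 0, "y": 0, "z": 0, "ax": 0, "ay": 0, "az": 6.4}
    - {"fingers": 1, "x": -0.0135, "y": 0.023, "z": 0.01, "ax": 0, "ay": 0, "az": 0}
    - {"fingers": 1, "x": -0.0135, "y": 0.023, "z": 0.01, "ax": 0, "ay": 0, "az": 0}
    - {"fingers": 1, "x": -0.0135, "y": 0.023, "z": 0.01, "ax": 0, "ay": 0, "az": 0}
    - {"fingers": 1, "x": -0.0135, "y": 0.018, "z": 0.01, "ax": 0, "ay": 0, "az": 0}
    - {"fingers": 1, "x": 0, "y": 0, "z": 0, "ax": 0, "ay": 0, "az": 0}
    - {"fingers": 1, "x": 0, "y": 0, "z": 0, "ax": 0, "ay": 0, "az": 0}
    - {"fingers": 1, "x": 0, "y": 0, "z": 0, "ax": 0, "ay": 0, "az": 0}
    - {"fingers": 1, "x": 0, "y": 0, "z": 0, "ax": 0, "ay": 0, "az": 0}

```text
clock: 7.97
tcp_pos: [0.5359, 0.2619, 0.1174]
orientation: [0.049, 3.141, -0.001]
contact_force: [0.1, -0.3, 0.2]
grip_width: 0.0854
gripper_force: 0.0
```

```bash
python3 -c "
from h import *
plan(.534,.279,.034,88.6)"
```

```text
t 7.9667 p [0.5359 0.2619 0.1174] a 88.23 tilt 0.03 | az -0.37 xyz 0.0023 0.017 0.0834 F [ 0.1 -0.3  0.2] w 0.0854 j [-0.58  0.5   0.02  1.86 -0.01  0.78  0.99]
```

>>> arm_command:
  rows:
    - {"fingers": 1, "x": 0.001, "y": 0.0085, "z": 0, "ax": 0, "ay": 0, "az": -0.3}
    - {"fingers": 1, "x": 0.001, "y": 0.0085, "z": 0, "ax": 0, "ay": 0, "az": 0}
    - {"fingers": 1, "x": 0, "y": 0, "z": 0.015, "ax": 0, "ay": 0, "az": 0}
    - {"fingers": 1, "x": 0, "y": 0, "z": 0.015, "ax": 0, "ay": 0, "az": 0}
    - {"fingers": 1, "x": 0, "y": 0, "z": 0, "ax": 0, "ay": 0, "az": 0}
    - {"fingers": 1, "x": 0, "y": 0, "z": 0, "ax": 0, "ay": 0, "az": 0}

```text
clock: 8.47
tcp_pos: [0.5338, 0.2806, 0.0865]
orientation: [-0.037, -3.14, 0.001]
contact_force: [0.8, 0.6, 0.7]
grip_width: 0.0854
gripper_force: 0.0
```

```bash
python3 -c "
from h import *
plan(.534,.279,.034,88.6)"
```

```text
t 8.4667 p [0.5338 0.2806 0.0865] a 88.63 tilt 0.08 | az 0.03 xyz -0.0002 -0.0016 0.0525 F [0.8 0.6 0.7] w 0.0854 j [-0.6   0.56  0.02  1.86 -0.01  0.73  0.97]
```

>>> arm_command:
  rows:
    - {"fingers": 1, "x": 0, "y": -0.001, "z": 0.012, "ax": 0, "ay": 0, "az": 0}
    - {"fingers": 1, "x": 0, "y": 0, "z": 0.014, "ax": 0, "ay": 0, "az": 0}
    - {"fingers": 1, "x": 0, "y": 0, "z": 0.014, "ax": 0, "ay": 0, "az": 0}
    - {"fingers": 1, "x": 0, "y": 0, "z": 0.013, "ax": 0, "ay": 0, "az": 0}
    - {"fingers": 1, "x": 0, "y": 0, "z": 0, "ax": 0, "ay": 0, "az": 0}

```text
clock: 8.88
tcp_pos: [0.5332, 0.2785, 0.0314]
orientation: [-0.038, -3.138, 0.003]
contact_force: [-0.7, -0.4, -0.5]
grip_width: 0.0855
gripper_force: 0.0
```

>>> arm_command:
  rows:
    - {"fingers": -1, "x": 0, "y": 0, "z": 0, "ax": 0, "ay": 0, "az": 0}
    - {"fingers": -1, "x": 0, "y": 0, "z": 0, "ax": 0, "ay": 0, "az": 0}
    - {"fingers": -1, "x": 0, "y": 0, "z": 0, "ax": 0, "ay": 0, "az": 0}
    - {"fingers": -1, "x": 0, "y": 0, "z": 0, "ax": 0, "ay": 0, "az": 0}
    - {"fingers": -1, "x": 0, "y": 0, "z": 0, "ax": 0, "ay": 0, "az": 0}
    - {"fingers": -1, "x": 0, "y": 0, "z": 0, "ax": 0, "ay": 0, "az": 0}
  grip_force: 70

```text
clock: 9.38
tcp_pos: [0.5354, 0.2797, 0.035]
orientation: [0.039, 3.139, 0.002]
contact_force: [0.1, -0.4, 5.9]
grip_width: 0.0589
gripper_force: 77.0
```

```bash
python3 -c "
from h import *
plan(.534,.279,.034,88.6)"
```

```text
t 9.3833 p [0.5354 0.2797 0.035 ] a 88.59 tilt 0.13 | az -0.01 xyz 0.0014 -0.0008 0.001 F [ 0.1 -0.4  5.9] w 0.0589 j [-0.59  0.63  0.01  1.88 -0.01  0.63  0.97]
```

>>> arm_command:
  rows:
    - {"fingers": -1, "x": 0, "y": 0, "z": -0.01, "ax": 0, "ay": 0, "az": 0}
    - {"fingers": -1, "x": 0, "y": 0, "z": -0.018, "ax": 0, "ay": 0, "az": 0}
    - {"fingers": -1, "x": 0, "y": 0, "z": -0.018, "ax": 0, "ay": 0, "az": 0}
    - {"fingers": -1, "x": 0, "y": 0, "z": -0.018, "ax": 0, "ay": 0, "az": 0}
    - {"fingers": -1, "x": 0, "y": 0, "z": -0.012, "ax": 0, "ay": 0, "az": 0}
    - {"fingers": -1, "x": 0, "y": 0, "z": 0, "ax": 0, "ay": 0, "az": 0}
    - {"fingers": -1, "x": 0, "y": 0, "z": 0, "ax": 0, "ay": 0, "az": 5.4}
    - {"fingers": -1, "x": 0, "y": 0, "z": 0, "ax": 0, "ay": 0, "az": 6}
    - {"fingers": -1, "x": 0, "y": 0, "z": 0, "ax": 0, "ay": 0, "az": 6}
    - {"fingers": -1, "x": 0, "y": 0, "z": 0, "ax": 0, "ay": 0, "az": 6}

```text
clock: 10.22
tcp_pos: [0.5338, 0.2788, 0.1087]
orientation: [-0.682, -3.065, 0.002]
contact_force: [0.2, 0.4, -2.3]
grip_width: 0.0589
gripper_force: 76.1
```

>>> arm_command:
  rows:
    - {"fingers": -1, "x": 0, "y": 0, "z": 0, "ax": 0, "ay": 0, "az": 6}
    - {"fingers": -1, "x": 0, "y": 0, "z": 0, "ax": 0, "ay": 0, "az": 6}
    - {"fingers": -1, "x": 0, "y": 0, "z": 0, "ax": 0, "ay": 0, "az": 6}
    - {"fingers": -1, "x": 0, "y": 0, "z": 0, "ax": 0, "ay": 0, "az": 6}
    - {"fingers": -1, "x": 0, "y": 0, "z": 0, "ax": 0, "ay": 0, "az": 6}
    - {"fingers": -1, "x": 0, "y": 0, "z": 0, "ax": 0, "ay": 0, "az": 6}
    - {"fingers": -1, "x": 0, "y": 0, "z": 0, "ax": 0, "ay": 0, "az": 6}
    - {"fingers": -1, "x": 0, "y": 0, "z": 0, "ax": 0, "ay": 0, "az": 6}
    - {"fingers": -1, "x": 0, "y": 0, "z": 0, "ax": 0, "ay": 0, "az": 6}
    - {"fingers": -1, "x": 0, "y": 0, "z": 0, "ax": 0, "ay": 0, "az": 0}

```text
clock: 11.05
tcp_pos: [0.5337, 0.2791, 0.1086]
orientation: [-1.998, -2.424, 0.003]
contact_force: [-0.6, 0.3, -2.9]
grip_width: 0.0585
gripper_force: 76.1
```

```bash
python3 -c "
from h import *
plan(.441,.160,.08,11.2)"
```

```text
t 11.05 p [0.5337 0.2791 0.1086] a 11.01 tilt 0.12 | az -0.19 xyz -0.0988 -0.114 0.0286 F [-0.6  0.3 -2.9] w 0.0585 j [-0.86  0.55  0.36  1.87 -0.27  0.77 -0.16]
```

>>> arm_command:
  rows:
    - {"fingers": -1, "x": -0.0062, "y": -0.0071, "z": 0, "ax": 0, "ay": 0, "az": 0}
    - {"fingers": -1, "x": -0.0124, "y": -0.0143, "z": 0.003, "ax": 0, "ay": 0, "az": 0}
    - {"fingers": -1, "x": -0.0124, "y": -0.0143, "z": 0.003, "ax": 0, "ay": 0, "az": 0}
    - {"fingers": -1, "x": -0.0124, "y": -0.0143, "z": 0.003, "ax": 0, "ay": 0, "az": 0}
    - {"fingers": -1, "x": -0.0124, "y": -0.0143, "z": 0.003, "ax": 0, "ay": 0, "az": 0}
    - {"fingers": -1, "x": -0.0124, "y": -0.0143, "z": 0.003, "ax": 0, "ay": 0, "az": 0}
    - {"fingers": -1, "x": -0.0124, "y": -0.0143, "z": 0.003, "ax": 0, "ay": 0, "az": 0}
    - {"fingers": -1, "x": -0.0124, "y": -0.0143, "z": 0.003, "ax": 0, "ay": 0, "az": 0}
    - {"fingers": -1, "x": -0.0062, "y": -0.0071, "z": 0.003, "ax": 0, "ay": 0, "az": 0}
    - {"fingers": -1, "x": 0, "y": 0, "z": 0, "ax": 0, "ay": 0, "az": 0}

```text
clock: 11.88
tcp_pos: [0.4393, 0.1572, 0.0851]
orientation: [-1.994, -2.426, 0.005]
contact_force: [-0.1, 0.6, -3.3]
grip_width: 0.0588
gripper_force: 76.1
```

```bash
python3 -c "
from h import *
plan(.441,.160,.030,11.2)"
```

```text
t 11.8833 p [0.4393 0.1572 0.0851] a 11.17 tilt 0.19 | az -0.03 xyz 0.0024 0.0022 0.0551 F [-0.1  0.6 -3.3] w 0.0588 j [-0.78  0.41  0.36  2.19 -0.26  0.58 -0.03]
```

>>> arm_command:
  rows:
    - {"fingers": -1, "x": 0, "y": 0, "z": 0.014, "ax": 0, "ay": 0, "az": 0}
    - {"fingers": -1, "x": 0, "y": 0, "z": 0.014, "ax": 0, "ay": 0, "az": 0}
    - {"fingers": -1, "x": 0, "y": 0, "z": 0.014, "ax": 0, "ay": 0, "az": 0}
    - {"fingers": -1, "x": 0, "y": 0, "z": 0.01, "ax": 0, "ay": 0, "az": 0}
    - {"fingers": -1, "x": 0, "y": 0, "z": 0.003, "ax": 0, "ay": 0, "az": 0}
    - {"fingers": -1, "x": 0, "y": 0, "z": 0, "ax": 0, "ay": 0, "az": 0}
    - {"fingers": -1, "x": 0, "y": 0, "z": 0, "ax": 0, "ay": 0, "az": 0}

```text
clock: 12.47
tcp_pos: [0.4421, 0.16, 0.031]
orientation: [1.994, 2.428, 0.001]
contact_force: [0.3, 1.1, -2.9]
grip_width: 0.0581
gripper_force: 76.1
```

```bash
python3 -c "
from h import *
plan(.441,.160,.029,11.2)"
```

```text
t 12.4667 p [0.4421 0.16   0.031 ] a 11.22 tilt 0.03 | az 0.02 xyz 0.0002 -0.0011 0.002 F [ 0.3  1.1 -2.9] w 0.0581 j [-0.72  0.52  0.29  2.21 -0.33  0.46  0.03]
```

>>> arm_command:
  rows:
    - {"fingers": -1, "x": 0, "y": 0, "z": 0.0015, "ax": 0, "ay": 0, "az": 0}
    - {"fingers": -1, "x": 0, "y": 0, "z": 0, "ax": 0, "ay": 0, "az": 0}
    - {"fingers": 0.7, "x": 0, "y": 0, "z": 0, "ax": 0, "ay": 0, "az": 0}
    - {"fingers": 1, "x": 0, "y": 0, "z": 0, "ax": 0, "ay": 0, "az": 0}
    - {"fingers": 1, "x": 0, "y": 0, "z": 0, "ax": 0, "ay": 0, "az": 0}
    - {"fingers": 1, "x": 0, "y": 0, "z": 0, "ax": 0, "ay": 0, "az": 0}
    - {"fingers": 1, "x": 0, "y": 0, "z": -0.01, "ax": 0, "ay": 0, "az": 0}
    - {"fingers": 1, "x": 0, "y": 0, "z": -0.025, "ax": 0, "ay": 0, "az": 0}
    - {"fingers": 1, "x": 0, "y": 0, "z": -0.025, "ax": 0, "ay": 0, "az": 0}

```text
clock: 13.22
tcp_pos: [0.441, 0.1592, 0.0899]
orientation: [-1.994, -2.427, 0.004]
contact_force: [0.7, -0.9, -0.3]
grip_width: 0.0855
gripper_force: 0.0
```

>>> arm_command:
  rows:
    - {"fingers": 0.3, "x": -0.012, "y": 0, "z": 0, "ax": 0, "ay": 0, "az": 0}
    - {"fingers": 0, "x": -0.012, "y": 0, "z": 0, "ax": 0, "ay": 0, "az": 0}
    - {"fingers": 0, "x": -0.01, "y": 0, "z": 0, "ax": 0, "ay": 0, "az": 0}
    - {"fingers": 0, "x": 0, "y": 0, "z": 0, "ax": 0, "ay": 0, "az": 0}
    - {"fingers": 0, "x": 0, "y": 0, "z": 0, "ax": 0, "ay": 0, "az": 0}
    - {"fingers": 0, "x": 0, "y": 0, "z": 0, "ax": 0, "ay": 0, "az": 0}

```text
clock: 13.72
tcp_pos: [0.4481, 0.1268, 0.0892]
orientation: [-1.994, -2.427, 0.0]
contact_force: [0.3, -0.5, -0.1]
grip_width: 0.043
gripper_force: 0.0
```

```bash
python3 -c "
from h import *
plan(.441,.160,.029,11.2)
f=r.grab_frame('scene'); np.savez('c4.npz',**f)
cv2.imwrite('pics/c4.png',cv2.resize(f['frame'][150:300,150:350],None,fx=4,fy=4)[...,::-1])"
```

```text
t 13.7167 p [0.4481 0.1268 0.0892] a 11.2 tilt 0.03 | az 0.0 xyz 0.0339 -0.0005 0.0602 F [ 0.3 -0.5 -0.1] w 0.043 j [-0.72  0.4   0.37  2.2  -0.26  0.59  0.04]
```

View pics/c4.png

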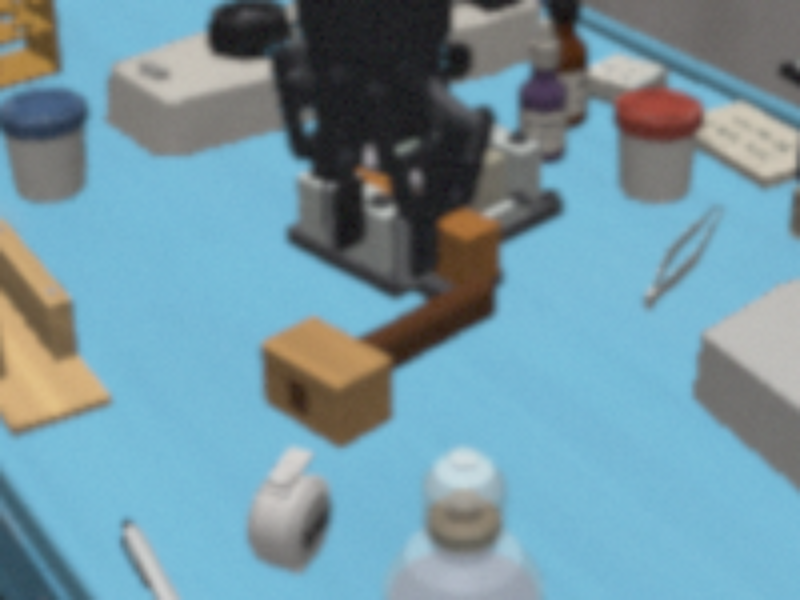

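>>> arm_command:
  rows:
    - {"fingers": 0, "x": 0, "y": 0, "z": 0.015, "ax": 0, "ay": 0, "az": 0}
    - {"fingers": 0, "x": 0, "y": 0, "z": 0.015, "ax": 0, "ay": 0, "az": 0}
    - {"fingers": 0, "x": 0, "y": 0, "z": 0.015, "ax": 0, "ay": 0, "az": 0}
    - {"fingers": 0, "x": 0, "y": 0, "z": 0.013, "ax": 0, "ay": 0, "az": 0}
    - {"fingers": 0, "x": 0, "y": 0, "z": 0.006, "ax": 0, "ay": 0, "az": 0}
    - {"fingers": 0, "x": 0, "y": 0, "z": 0, "ax": 0, "ay": 0, "az": 0}
    - {"fingers": 0, "x": 0, "y": 0, "z": 0, "ax": 0, "ay": 0, "az": 0}

```text
clock: 14.35
tcp_pos: [0.4481, 0.1266, 0.0252]
orientation: [-1.993, -2.428, 0.001]
contact_force: [-0.4, 0.1, 0.3]
grip_width: 0.0426
gripper_force: 0.0
```

>>> arm_command:
  rows:
    - {"fingers": -1, "x": 0, "y": 0, "z": 0, "ax": 0, "ay": 0, "az": 0}
    - {"fingers": -1, "x": 0, "y": 0, "z": 0, "ax": 0, "ay": 0, "az": 0}
    - {"fingers": -1, "x": 0, "y": 0, "z": 0, "ax": 0, "ay": 0, "az": 0}
    - {"fingers": -1, "x": 0, "y": 0, "z": 0, "ax": 0, "ay": 0, "az": 0}
    - {"fingers": -1, "x": 0, "y": 0, "z": 0, "ax": 0, "ay": 0, "az": 0}
    - {"fingers": -1, "x": 0, "y": 0, "z": 0, "ax": 0, "ay": 0, "az": 0}
  grip_force: 120

```text
clock: 14.85
tcp_pos: [0.4487, 0.1266, 0.0262]
orientation: [1.994, 2.427, 0.002]
contact_force: [-0.9, -0.3, 5.6]
grip_width: 0.0156
gripper_force: 117.2
```

```bash
python3 -c "
from h import *
v=vice(0,132);print(v)
plan(*v,.04,11.2)"
```

```text
[ 0.44401392 -0.01063893]
t 14.85 p [0.4487 0.1266 0.0262] a 11.21 tilt 0.08 | az 0.01 xyz -0.1337 -0.0313 -0.0138 F [-0.9 -0.3  5.6] w 0.0156 j [-0.64  0.52  0.29  2.22 -0.34  0.44  0.11]
```

>>> arm_command:
  rows:
    - {"fingers": -1, "x": 0, "y": 0, "z": -0.01, "ax": 0, "ay": 0, "az": 0}
    - {"fingers": -1, "x": 0, "y": 0, "z": -0.015, "ax": 0, "ay": 0, "az": 0}
    - {"fingers": -1, "x": 0, "y": -0.01, "z": -0.01, "ax": 0, "ay": 0, "az": 0}
    - {"fingers": -1, "x": 0, "y": -0.011, "z": 0, "ax": 0, "ay": 0, "az": 0}
    - {"fingers": -1, "x": 0, "y": -0.01, "z": 0, "ax": 0, "ay": 0, "az": 0}
    - {"fingers": -1, "x": 0, "y": 0, "z": 0, "ax": 0, "ay": 0, "az": 0}
    - {"fingers": -1, "x": -0.01, "y": 0, "z": 0, "ax": 0, "ay": 0, "az": 0}
    - {"fingers": -1, "x": -0.01, "y": 0, "z": 0, "ax": 0, "ay": 0, "az": 0}
    - {"fingers": -1, "x": -0.01, "y": 0, "z": 0, "ax": 0, "ay": 0, "az": 0}
    - {"fingers": -1, "x": -0.01, "y": 0, "z": 0, "ax": 0, "ay": 0, "az": 0}

```text
clock: 15.68
tcp_pos: [0.4262, 0.0795, 0.0601]
orientation: [1.995, 2.426, -0.001]
contact_force: [-0.3, 0.8, -3.0]
grip_width: 0.0155
gripper_force: 117.6
```

```bash
python3 -c "
from h import *
v=vice(0,132)
plan(*v,.042,11.2)"
```

```text
t 15.6833 p [0.4262 0.0795 0.0601] a 11.13 tilt 0.03 | az -0.07 xyz -0.0919 -0.0 0.0181 F [-0.3  0.8 -3. ] w 0.0155 j [-0.61  0.42  0.34  2.28 -0.29  0.48  0.15]
```

>>> arm_command:
  rows:
    - {"fingers": -1, "x": -0.013, "y": 0, "z": 0, "ax": 0, "ay": 0, "az": 0}
    - {"fingers": -1, "x": -0.013, "y": 0, "z": 0, "ax": 0, "ay": 0, "az": 0}
    - {"fingers": -1, "x": -0.013, "y": 0, "z": 0, "ax": 0, "ay": 0, "az": 0}
    - {"fingers": -1, "x": -0.013, "y": 0, "z": 0, "ax": 0, "ay": 0, "az": 0}
    - {"fingers": -1, "x": -0.013, "y": 0, "z": 0.003, "ax": 0, "ay": 0, "az": 0}
    - {"fingers": -1, "x": -0.013, "y": 0, "z": 0.007, "ax": 0, "ay": 0, "az": 0}
    - {"fingers": -1, "x": -0.013, "y": 0, "z": 0.008, "ax": 0, "ay": 0, "az": 0}
    - {"fingers": -1, "x": 0, "y": 0, "z": 0, "ax": 0, "ay": 0, "az": 0}
    - {"fingers": -1, "x": 0, "y": 0, "z": 0, "ax": 0, "ay": 0, "az": 0}

```text
clock: 16.43
tcp_pos: [0.4431, -0.0097, 0.0419]
orientation: [-1.998, -2.424, 0.002]
contact_force: [-0.5, 0.3, -2.5]
grip_width: 0.0158
gripper_force: 117.7
```

```bash
python3 -c "
from h import *
v=vice(0,132)
plan(*v,.042,11.2)
f=r.grab_frame('scene'); np.savez('c5.npz',**f)
cv2.imwrite('pics/c5.png',cv2.resize(f['frame'][170:290,200:340],None,fx=5,fy=5)[...,::-1])"
```

```text
t 16.4333 p [ 0.4431 -0.0097  0.0419] a 11.01 tilt 0.06 | az -0.19 xyz -0.0011 0.0007 -0.0001 F [-0.5  0.3 -2.5] w 0.0158 j [-0.37  0.47  0.3   2.26 -0.31  0.45  0.38]
```

View pics/c5.png

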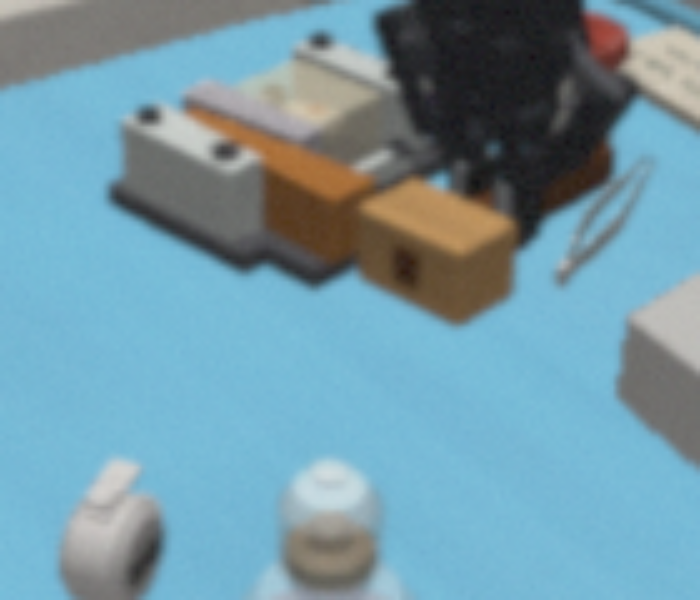

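>>> arm_command:
  rows:
    - {"fingers": -1, "x": 0, "y": 0.006, "z": 0, "ax": 0, "ay": 0, "az": 0}
    - {"fingers": -1, "x": 0, "y": 0.006, "z": 0, "ax": 0, "ay": 0, "az": 0}
    - {"fingers": -1, "x": 0, "y": 0.006, "z": 0, "ax": 0, "ay": 0, "az": 0}
    - {"fingers": -1, "x": 0, "y": 0.006, "z": 0, "ax": 0, "ay": 0, "az": 0}
    - {"fingers": -1, "x": 0, "y": 0.006, "z": 0, "ax": 0, "ay": 0, "az": 0}
    - {"fingers": -1, "x": 0, "y": 0, "z": 0, "ax": 0, "ay": 0, "az": 0}

```text
clock: 16.98
tcp_pos: [0.4745, -0.0016, 0.0424]
orientation: [1.992, 2.428, 0.002]
contact_force: [0.9, 1.1, -3.2]
grip_width: 0.0158
gripper_force: 117.7
```

```bash
python3 -c "
from h import *
v=vice(0,80)
plan(*v,.042,11.2); wedge()"
```

```text
t 16.9833 p [ 0.4745 -0.0016  0.0424] a 11.25 tilt 0.1 | az 0.05 xyz -0.0029 0.0203 0.0004 F [ 0.9  1.1 -3.2] w 0.0158 j [-0.38  0.5   0.31  2.19 -0.31  0.49  0.37]
wedge n 180 tip y -37.7 butt y 42.2 z [44.5 46.3 48. ] x at ends 37.5 47.8
```

>>> arm_command:
  rows:
    - {"fingers": -1, "x": 0, "y": 0.004, "z": 0, "ax": 0, "ay": 0, "az": 0}
    - {"fingers": -1, "x": 0, "y": 0.004, "z": 0, "ax": 0, "ay": 0, "az": 0}
    - {"fingers": -1, "x": 0, "y": 0.004, "z": 0, "ax": 0, "ay": 0, "az": 0}

```text
clock: 17.28
tcp_pos: [0.4826, -0.0008, 0.0419]
orientation: [-1.993, -2.425, 0.005]
contact_force: [-9.3, -4.2, 2.4]
grip_width: 0.0156
gripper_force: 118.6
```

```bash
python3 -c "
from h import *
v=vice(0,80)
plan(*v,.042,11.2); wedge()"
```

```text
t 17.2833 p [ 0.4826 -0.0008  0.0419] a 11.17 tilt 0.25 | az -0.03 xyz -0.0021 0.0122 -0.0001 F [-9.3 -4.2  2.4] w 0.0156 j [-0.38  0.51  0.31  2.17 -0.31  0.5   0.36]
wedge n 154 tip y -45.3 butt y 28.1 z [44.9 46.5 47.8] x at ends 37.4 47.0
```

>>> arm_command:
  rows:
    - {"fingers": -1, "x": 0, "y": 0.002, "z": 0, "ax": 0, "ay": 0, "az": 0}
    - {"fingers": -1, "x": 0, "y": 0.002, "z": 0, "ax": 0, "ay": 0, "az": 0}
    - {"fingers": -1, "x": 0, "y": 0.002, "z": 0, "ax": 0, "ay": 0, "az": 0}

```text
clock: 17.58
tcp_pos: [0.4849, -0.0004, 0.0412]
orientation: [-1.99, -2.421, 0.012]
contact_force: [-15.0, -5.5, 6.2]
grip_width: 0.0159
gripper_force: 119.1
```

```bash
python3 -c "
from h import *
v=vice(0,80)
plan(*v,.042,11.2); wedge()"
```

```text
t 17.5833 p [ 4.849e-01 -4.000e-04  4.120e-02] a 11.16 tilt 0.63 | az -0.04 xyz -0.0021 0.0099 -0.0008 F [-15.   -5.5   6.2] w 0.0159 j [-0.38  0.52  0.31  2.16 -0.31  0.52  0.36]
wedge n 142 tip y -47.6 butt y 20.5 z [44.3 46.2 48.1] x at ends 37.2 46.2
```

>>> arm_command:
  rows:
    - {"fingers": -1, "x": 0, "y": 0.002, "z": 0, "ax": 0, "ay": 0, "az": 0}
    - {"fingers": -1, "x": 0, "y": 0.002, "z": 0, "ax": 0, "ay": 0, "az": 0}
    - {"fingers": -1, "x": 0, "y": 0.002, "z": 0, "ax": 0, "ay": 0, "az": 0}

```text
clock: 17.88
tcp_pos: [0.4878, 0.0, 0.0406]
orientation: [-1.988, -2.417, 0.019]
contact_force: [-20.7, -7.8, 9.6]
grip_width: 0.0157
gripper_force: 119.7
```

```bash
python3 -c "
from h import *
v=vice(0,80)
plan(*v,.042,11.2); wedge()"
```

```text
t 17.8833 p [0.4878 0.     0.0406] a 11.15 tilt 0.96 | az -0.05 xyz -0.002 0.007 -0.0014 F [-20.7  -7.8   9.6] w 0.0157 j [-0.38  0.52  0.31  2.15 -0.31  0.53  0.36]
wedge n 126 tip y -50.2 butt y 18.5 z [44.5 46.3 47.9] x at ends 37.1 47.2
```

>>> arm_command:
  rows:
    - {"fingers": -1, "x": 0, "y": 0.002, "z": 0, "ax": 0, "ay": 0, "az": 0}
    - {"fingers": -1, "x": 0, "y": 0.002, "z": 0, "ax": 0, "ay": 0, "az": 0}
    - {"fingers": -1, "x": 0, "y": 0.002, "z": 0, "ax": 0, "ay": 0, "az": 0}

```text
clock: 18.18
tcp_pos: [0.4906, 0.0005, 0.04]
orientation: [-1.985, -2.414, 0.025]
contact_force: [-27.1, -9.4, 13.6]
grip_width: 0.0155
gripper_force: 120.4
```

```bash
python3 -c "
from h import *
v=vice(0,80)
plan(*v,.042,11.2); wedge()"
```

```text
t 18.1833 p [0.4906 0.0005 0.04  ] a 11.14 tilt 1.3 | az -0.06 xyz -0.0018 0.0041 -0.002 F [-27.1  -9.4  13.6] w 0.0155 j [-0.38  0.53  0.31  2.14 -0.31  0.54  0.36]
wedge n 111 tip y -53.7 butt y 5.0 z [44.5 46.4 47.8] x at ends 37.1 45.0
```

>>> arm_command:
  rows:
    - {"fingers": -1, "x": 0, "y": 0.002, "z": 0, "ax": 0, "ay": 0, "az": 0}
    - {"fingers": -1, "x": 0, "y": 0, "z": 0, "ax": 0, "ay": 0, "az": 0}
    - {"fingers": -1, "x": 0, "y": -0.005, "z": 0, "ax": 0, "ay": 0, "az": 0}
    - {"fingers": -1, "x": 0, "y": -0.006, "z": 0, "ax": 0, "ay": 0, "az": 0}
    - {"fingers": -1, "x": 0, "y": -0.008, "z": 0, "ax": 0, "ay": 0, "az": 0}
    - {"fingers": -1, "x": 0, "y": -0.01, "z": 0, "ax": 0, "ay": 0, "az": 0}
    - {"fingers": -1, "x": 0, "y": -0.01, "z": 0, "ax": 0, "ay": 0, "az": 0}
    - {"fingers": -1, "x": 0, "y": -0.01, "z": 0, "ax": 0, "ay": 0, "az": 0}
    - {"fingers": -1, "x": 0, "y": 0, "z": 0, "ax": 0, "ay": 0, "az": 0}
    - {"fingers": -1, "x": 0, "y": 0, "z": 0, "ax": 0, "ay": 0, "az": 0}

```text
clock: 19.07
tcp_pos: [0.4557, -0.0057, 0.0424]
orientation: [-1.994, -2.427, -0.0]
contact_force: [0.6, -0.4, -2.3]
grip_width: 0.0156
gripper_force: 118.2
```

```bash
python3 -c "
from h import *
v=vice(0,134)
plan(*v,.027,11.2); wedge()"
```

```text
t 19.0667 p [ 0.4557 -0.0057  0.0424] a 11.18 tilt 0.02 | az -0.02 xyz -0.0026 -0.0144 0.0154 F [ 0.6 -0.4 -2.3] w 0.0156 j [-0.38  0.48  0.31  2.24 -0.31  0.47  0.37]
wedge n 340 tip y -52.9 butt y 53.0 z [44.2 46.2 48. ] x at ends 37.5 43.6
```

>>> arm_command:
  rows:
    - {"fingers": -1, "x": 0, "y": -0.007, "z": 0, "ax": 0, "ay": 0, "az": 0}
    - {"fingers": -1, "x": 0, "y": -0.007, "z": 0.004, "ax": 0, "ay": 0, "az": 0}
    - {"fingers": -1, "x": 0, "y": 0, "z": 0.006, "ax": 0, "ay": 0, "az": 0}
    - {"fingers": -1, "x": 0, "y": 0, "z": 0.004, "ax": 0, "ay": 0, "az": 0}
    - {"fingers": -1, "x": 0, "y": 0, "z": 0.002, "ax": 0, "ay": 0, "az": 0}
    - {"fingers": -1, "x": 0, "y": 0, "z": 0, "ax": 0, "ay": 0, "az": 0}
    - {"fingers": -1, "x": 0, "y": 0, "z": 0, "ax": 0, "ay": 0, "az": 0}

```text
clock: 19.7
tcp_pos: [0.4417, -0.0083, 0.0268]
orientation: [-1.993, -2.426, 0.0]
contact_force: [-6.5, 1.2, 21.6]
grip_width: 0.0156
gripper_force: 121.7
```

```bash
python3 -c "
from h import *
v=vice(0,134)
plan(*v,.027,11.2)"
```

```text
t 19.7 p [ 0.4417 -0.0083  0.0268] a 11.18 tilt 0.11 | az -0.02 xyz -0.0027 -0.0002 -0.0002 F [-6.5  1.2 21.6] w 0.0156 j [-0.35  0.5   0.28  2.27 -0.33  0.42  0.4 ]
```

>>> arm_command:
  rows:
    - {"fingers": -1, "x": 0, "y": 0, "z": -0.01, "ax": 0, "ay": 0, "az": 0}
    - {"fingers": -1, "x": 0, "y": 0, "z": -0.012, "ax": 0, "ay": 0, "az": 0}
    - {"fingers": -1, "x": 0.01, "y": 0, "z": -0.008, "ax": 0, "ay": 0, "az": 0}
    - {"fingers": -1, "x": 0.014, "y": 0, "z": 0, "ax": 0, "ay": 0, "az": 0}
    - {"fingers": -1, "x": 0.014, "y": 0, "z": 0, "ax": 0, "ay": 0, "az": 0}
    - {"fingers": -1, "x": 0.014, "y": 0, "z": 0, "ax": 0, "ay": 0, "az": 0}
    - {"fingers": -1, "x": 0.014, "y": 0, "z": 0, "ax": 0, "ay": 0, "az": 0}
    - {"fingers": -1, "x": 0.014, "y": 0, "z": 0, "ax": 0, "ay": 0, "az": 0}
    - {"fingers": -1, "x": 0.014, "y": 0, "z": 0, "ax": 0, "ay": 0, "az": 0}
    - {"fingers": -1, "x": 0.014, "y": 0.006, "z": 0, "ax": 0, "ay": 0, "az": 0}

```text
clock: 20.53
tcp_pos: [0.4261, 0.0992, 0.056]
orientation: [-1.994, -2.427, 0.002]
contact_force: [-0.0, -0.4, -2.4]
grip_width: 0.0158
gripper_force: 118.2
```

>>> arm_command:
  rows:
    - {"fingers": -1, "x": 0, "y": 0.008, "z": 0, "ax": 0, "ay": 0, "az": 0}
    - {"fingers": -1, "x": 0, "y": 0.008, "z": 0, "ax": 0, "ay": 0, "az": 0}
    - {"fingers": -1, "x": 0, "y": 0, "z": 0, "ax": 0, "ay": 0, "az": 0}
    - {"fingers": -1, "x": 0, "y": 0, "z": 0, "ax": 0, "ay": 0, "az": 0}

```text
clock: 20.87
tcp_pos: [0.4437, 0.1011, 0.0562]
orientation: [1.995, 2.426, 0.0]
contact_force: [0.6, -0.9, -2.9]
grip_width: 0.0154
gripper_force: 118.2
```

```bash
python3 - <<'E'
from h import *
v=vice(110,112)
plan(*v,.027,11.2)
f=r.grab_frame('scene'); np.savez('c6.npz',**f)
cv2.imwrite('pics/c6.png',cv2.resize(f['frame'][170:290,190:340],None,fx=5,fy=5)[...,::-1])
E
```

```text
t 20.8667 p [0.4437 0.1011 0.0562] a 11.12 tilt 0.04 | az -0.08 xyz 0.0004 -0.0014 0.0292 F [ 0.6 -0.9 -2.9] w 0.0154 j [-0.64  0.45  0.34  2.23 -0.3   0.5   0.13]
```

View pics/c6.png

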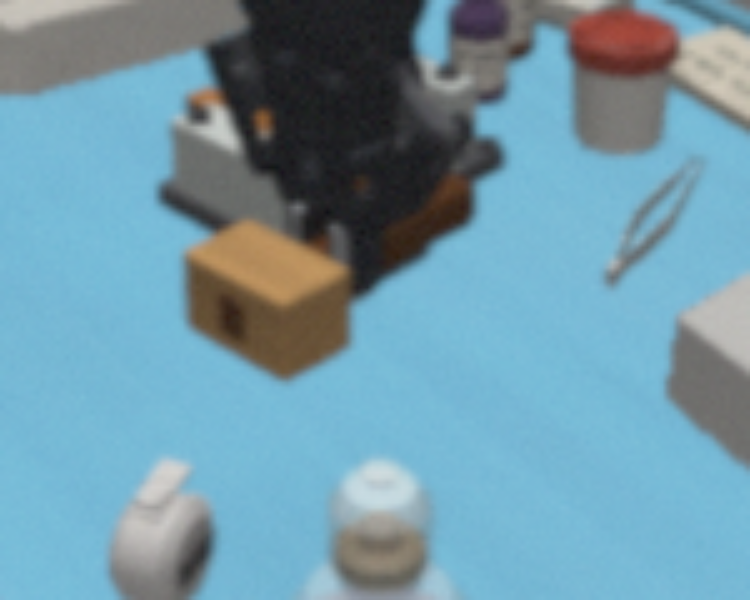

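>>> arm_command:
  rows:
    - {"fingers": -1, "x": 0, "y": 0, "z": 0.01, "ax": 0, "ay": 0, "az": 0}
    - {"fingers": -1, "x": 0, "y": 0, "z": 0.01, "ax": 0, "ay": 0, "az": 0}
    - {"fingers": -1, "x": 0, "y": 0, "z": 0.006, "ax": 0, "ay": 0, "az": 0}
    - {"fingers": -1, "x": 0, "y": 0, "z": 0.002, "ax": 0, "ay": 0, "az": 0}
    - {"fingers": -1, "x": 0, "y": 0, "z": 0, "ax": 0, "ay": 0, "az": 0}
    - {"fingers": -1, "x": 0, "y": 0, "z": 0, "ax": 0, "ay": 0, "az": 0}

```text
clock: 21.42
tcp_pos: [0.4427, 0.1017, 0.028]
orientation: [-1.994, -2.427, 0.001]
contact_force: [0.1, -0.6, -2.2]
grip_width: 0.0156
gripper_force: 118.3
```

```bash
python3 - <<'E'
from h import *
v=vice(110,112)
plan(*v,.027,11.2)
E
```

```text
t 21.4167 p [0.4427 0.1017 0.028 ] a 11.18 tilt 0.04 | az -0.02 xyz -0.0004 -0.0005 0.001 F [ 0.1 -0.6 -2.2] w 0.0156 j [-0.6   0.51  0.29  2.24 -0.34  0.43  0.16]
```

Lower the last bit, release, retreat straight up.

>>> arm_command:
  rows:
    - {"fingers": -1, "x": 0, "y": 0, "z": 0.0015, "ax": 0, "ay": 0, "az": 0}
    - {"fingers": -1, "x": 0, "y": 0, "z": 0, "ax": 0, "ay": 0, "az": 0}
    - {"fingers": -0.3, "x": 0, "y": 0, "z": 0, "ax": 0, "ay": 0, "az": 0}
    - {"fingers": 0, "x": 0, "y": 0, "z": 0, "ax": 0, "ay": 0, "az": 0}
    - {"fingers": 0, "x": 0, "y": 0, "z": 0, "ax": 0, "ay": 0, "az": 0}
    - {"fingers": 0, "x": 0, "y": 0, "z": 0, "ax": 0, "ay": 0, "az": 0}
    - {"fingers": 0, "x": 0, "y": 0, "z": -0.01, "ax": 0, "ay": 0, "az": 0}
    - {"fingers": 0, "x": 0, "y": 0, "z": -0.02, "ax": 0, "ay": 0, "az": 0}
    - {"fingers": 0, "x": 0, "y": 0, "z": -0.025, "ax": 0, "ay": 0, "az": 0}
    - {"fingers": 0, "x": 0, "y": 0, "z": -0.025, "ax": 0, "ay": 0, "az": 0}

```text
clock: 22.25
tcp_pos: [0.4425, 0.1015, 0.108]
orientation: [-1.994, -2.427, 0.002]
contact_force: [0.3, -0.6, -0.1]
grip_width: 0.0425
gripper_force: 0.0
```

>>> arm_command:
  rows:
    - {"fingers": 0, "x": 0.01, "y": 0, "z": -0.02, "ax": 0, "ay": 0, "az": 0}
    - {"fingers": 0, "x": 0.02, "y": 0, "z": -0.02, "ax": 0, "ay": 0, "az": 0}
    - {"fingers": 0, "x": 0.02, "y": 0, "z": -0.01, "ax": 0, "ay": 0, "az": 0}
    - {"fingers": 0, "x": 0.02, "y": 0, "z": 0, "ax": 0, "ay": 0, "az": 0}
    - {"fingers": 0, "x": 0.02, "y": 0, "z": 0, "ax": 0, "ay": 0, "az": 0}
    - {"fingers": 0, "x": 0.02, "y": 0, "z": 0, "ax": 0, "ay": 0, "az": 0}
    - {"fingers": 0, "x": 0.01, "y": 0, "z": 0, "ax": 0, "ay": 0, "az": 0}
    - {"fingers": 0, "x": 0, "y": 0, "z": 0, "ax": 0, "ay": 0, "az": 0}
    - {"fingers": 0, "x": 0, "y": 0, "z": 0, "ax": 0, "ay": 0, "az": 0}
    - {"fingers": 0, "x": 0, "y": 0, "z": 0, "ax": 0, "ay": 0, "az": 0}

```text
clock: 23.08
tcp_pos: [0.4198, 0.2181, 0.1568]
orientation: [1.996, 2.426, -0.001]
contact_force: [-0.4, -0.1, -0.9]
grip_width: 0.0428
gripper_force: 0.0
```

```bash
python3 - <<'E'
from h import *
plan(.44,.1,.1,11.2)
f=wedge()
cv2.imwrite('pics/c7.png',cv2.resize(f['frame'][140:290,140:340],None,fx=4,fy=4)[...,::-1])
V=tov(cloud(f)); P=V.reshape(-1,3)
for n,x0,x1,y0,y1,z0 in(("head",120,180,75,150,25),("handle",30,118,95,130,18),("jaw",0,32,-36,36,42)):
    q=P[(P[:,0]>x0)&(P[:,0]<x1)&(P[:,1]>y0)&(P[:,1]<y1)&(P[:,2]>z0)&(P[:,2]<60)]
    print(n,len(q),np.percentile(q,[3,50,97],axis=0).round(1).tolist() if len(q) else "")
E
```

```text
t 23.0833 p [0.4198 0.2181 0.1568] a 11.1 tilt 0.04 | az -0.1 xyz -0.1198 -0.0031 0.0568 F [-0.4 -0.1 -0.9] w 0.0428 j [-0.96  0.28  0.41  2.14 -0.16  0.75 -0.25]
wedge n 374 tip y -53.0 butt y 52.4 z [44.3 46.3 48.1] x at ends 37.5 37.0
head 431 [[124.5, 83.2, 29.6], [146.9, 111.5, 38.0], [166.4, 139.5, 41.0]]
handle 271 [[33.8, 102.6, 25.5], [74.4, 111.2, 29.8], [115.2, 119.6, 32.9]]
jaw 372 [[1.1, -33.0, 43.8], [16.6, 0.4, 48.8], [31.1, 33.4, 53.0]]
```

View pics/c7.png

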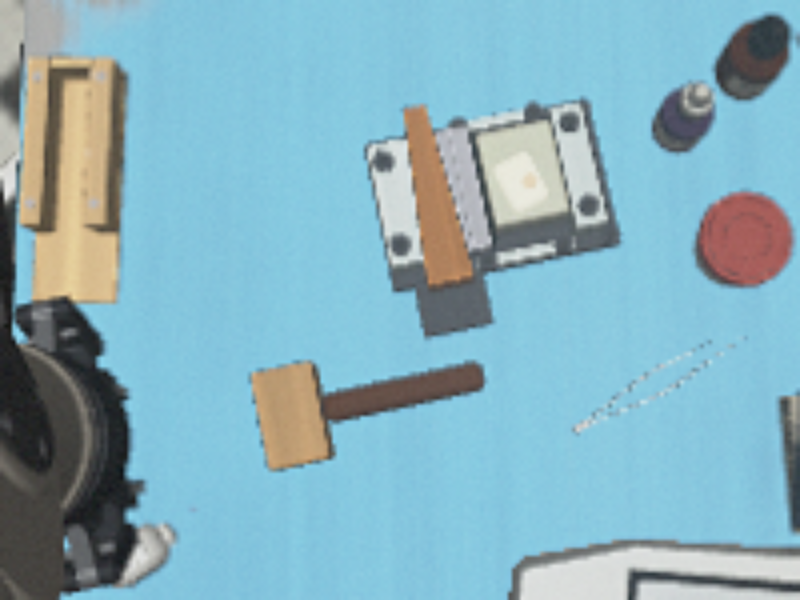

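```bash
python3 -c "
from bench import r
print(r.hand_in())"
```

```text
the job is handed in; nothing more can be done
None
```

I handed the job in at about 23 s of the 67 s allowed: the wedge was driven with the mallet until its tip sat about 54 mm past the vice's middle (last push about 30 N), and the mallet lies flat on the bench clear of the vice. The jaw's force on the block was not measured directly, and hand-in returned no verdict; I first set the mallet down where the forceps lie, pressing with 22 N, then moved it, and pictures show the forceps unmoved.

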